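# Pack the swab samples into their transport case and lock it

## Task

Pack the swab samples for the courier: push every capped swab that stands in the wooden rack down into a vial of its own in the grey transport case until its cap rests on the vial, lay the aluminium retainer plate flat on the ledges over them, shut the lid, and push the locking pin fully home through the case's knuckle and the lid's knuckle so that its grip stops against the case's. Do it in that order, and leave the glass bottle, dish and spirit lamp where they stand.

Things in the scene. Friction and masses are not known exactly. Their poses are not given: they have to be found in the camera images.
- case: Fixed grey plastic transport case, open box 160 (x) x 102 (y) x 113 mm high, walls and floor 6 mm thick. Origin: centre of its underside; z up; -x is its front (towards the robot), +x its hinge side. Inside stand four fixed glass vials in one row along x, and in each corner a ledge post whose top is 89 mm above the table. A steel knuckle (20 x 20 mm block, 12 mm thick along y, 11 mm round hole along y) is fixed on the outside of the front wall near the -y corner.
- vial0 (a point): Centre of the mouth of a fixed glass vial: opening 12 mm in diameter, outside 18 mm, 55 mm deep, mouth 66 mm above the table, open to the top. The vials stand 30 mm apart (56, 26 mm in front of and 4, 34 mm behind the centre of the case); the next case wall across the row (y) is 45 mm away from the axis. This is vial 0, counted from the front.
- vial1 (a point): Centre of the mouth of a fixed glass vial: opening 12 mm in diameter, outside 18 mm, 55 mm deep, mouth 66 mm above the table, open to the top. The vials stand 30 mm apart (56, 26 mm in front of and 4, 34 mm behind the centre of the case); the next case wall across the row (y) is 45 mm away from the axis. This is vial 1, counted from the front.
- vial2 (a point): Centre of the mouth of a fixed glass vial: opening 12 mm in diameter, outside 18 mm, 55 mm deep, mouth 66 mm above the table, open to the top. The vials stand 30 mm apart (56, 26 mm in front of and 4, 34 mm behind the centre of the case); the next case wall across the row (y) is 45 mm away from the axis. This is vial 2, counted from the front.
- vial3 (a point): Centre of the mouth of a fixed glass vial: opening 12 mm in diameter, outside 18 mm, 55 mm deep, mouth 66 mm above the table, open to the top. The vials stand 30 mm apart (56, 26 mm in front of and 4, 34 mm behind the centre of the case); the next case wall across the row (y) is 45 mm away from the axis. This is vial 3, counted from the front.
- seat (a point): Point at the height of the ledge tops (89 mm above the table), centre of the case: where the centre of the underside of the retainer plate comes to lie. The inner opening is 148 (case x) x 90 mm (case y). Axes as the case.
- lid_hinge (a point): Middle of the lid's hinge axis, which runs along case y, 80 mm behind the case's centre and 113 mm above the table.
- lid (a joint): Angle of the lid, 0 = shut flat on the case, 1.57 = upright, grows as it opens, stop at 1.95. It starts open, between 1.75 and 1.92. The hinge has light friction (0.12 N m): the lid (0.3 kg) stays where it is left above about 1.0 rad and sinks shut by itself below that; a light push on its outer side closes it.
- lid_edge (a point): Middle of the lid's free edge: 160 mm from the hinge; the lid is 102 mm wide and 8 mm thick, shut its top lies 121 mm above the table.
- lid_knuckle (a point): Centre of the hole, on the entry (-y) face, of the steel knuckle under the lid's free edge: block 12 mm thick with an 11 mm hole; with the lid shut it lies in line with the case's knuckle, 20 mm clear of it in case +y.
- case_knuckle (a point): Centre of the hole on the outer (-y) face of the case's knuckle, where the pin enters: 94 mm in front of the case's centre (case -x), 50 mm to its -y side, 98 mm above the table. The pin goes in horizontally in the direction of case +y; its grip ends up just beyond the -y side of the case.
- rack: Fixed light wooden swab rack, block 140 (x) x 50 (y) x 56 mm high, origin centre of the underside. Four 12 mm holes in one row along its x, 34 mm apart (x = -51, -17, 17, 51 mm); swabs hang upright in some of them, their caps resting on its top.
- swab0: Capped swab, white plastic, upright with cap on top; may be absent. Thin shaft 5 mm in diameter with a 7 mm bud at the lower end, 50 mm long, then a round cap 18 mm in diameter and 20 mm high (grasp the cap's sides). Origin at the lower tip, z up along the axis; fully down in a vial the tip lies 50 mm below the mouth. 15 g. All alike; any swab may go in any vial.
- swab1: Capped swab, white plastic, upright with cap on top; may be absent. Thin shaft 5 mm in diameter with a 7 mm bud at the lower end, 50 mm long, then a round cap 18 mm in diameter and 20 mm high (grasp the cap's sides). Origin at the lower tip, z up along the axis; fully down in a vial the tip lies 50 mm below the mouth. 15 g. All alike; any swab may go in any vial.
- swab2: Capped swab, white plastic, upright with cap on top; may be absent. Thin shaft 5 mm in diameter with a 7 mm bud at the lower end, 50 mm long, then a round cap 18 mm in diameter and 20 mm high (grasp the cap's sides). Origin at the lower tip, z up along the axis; fully down in a vial the tip lies 50 mm below the mouth. 15 g. All alike; any swab may go in any vial.
- swab3: Capped swab, white plastic, upright with cap on top; may be absent. Thin shaft 5 mm in diameter with a 7 mm bud at the lower end, 50 mm long, then a round cap 18 mm in diameter and 20 mm high (grasp the cap's sides). Origin at the lower tip, z up along the axis; fully down in a vial the tip lies 50 mm below the mouth. 15 g. All alike; any swab may go in any vial.
- plate: Loose aluminium retainer plate 140 (x) x 84 (y) x 5 mm with an upright rib in its middle to hold it by: 60 mm long along x, 12 mm thick (y), 16 mm high, its top 21 mm above the plate's underside. Origin: centre of the underside. 0.12 kg. Half a turn makes no difference. Starts lying on the table to the robot's right, rib up.
- pin: Loose locking pin lying on the table to the robot's right: steel shaft 8 mm in diameter, 52 mm long with its last 8 mm tapered, along +x from a black grip 30 mm long (x from -30 to 0), 12 mm wide (y) and 16 mm high (z from 0 to 16 mm). Origin: underside of the grip at the shaft's end of it; the shaft's axis runs at z = 4 mm, so that it lies level. 30 g.
- pin_shoulder (a point): On the shaft's axis where the shaft leaves the grip (the stop face); fully home it meets point case_knuckle.
- pin_tip (a point): Pointed end of the shaft, 52 mm along x from the shoulder.
- bottle: Bystander: small amber glass jar with cap, 60 mm in diameter, 120 mm high; origin centre of the underside.
- dish: Bystander: open glass staining dish, 150 mm in diameter, 50 mm high; origin centre of the underside.
- lamp: Bystander: small glass spirit lamp, 76 mm in diameter, 68 mm high; origin centre of the underside.

How it is judged:
On the way, in this order (a step that is already met when the one before it is completed fails the run):
1. every swab is down in a vial of its own (((horizontal distance between swab0 and vial0 below 0.005 m and z of swab0 in the frame of vial0 below -0.045 m) or (horizontal distance between swab0 and vial1 below 0.005 m and z of swab0 in the frame of vial1 below -0.045 m) or (horizontal distance between swab0 and vial2 below 0.005 m and z of swab0 in the frame of vial2 below -0.045 m) or (horizontal distance between swab0 and vial3 below 0.005 m and z of swab0 in the frame of vial3 below -0.045 m)) and ((horizontal distance between swab1 and vial0 below 0.005 m and z of swab1 in the frame of vial0 below -0.045 m) or (horizontal distance between swab1 and vial1 below 0.005 m and z of swab1 in the frame of vial1 below -0.045 m) or (horizontal distance between swab1 and vial2 below 0.005 m and z of swab1 in the frame of vial2 below -0.045 m) or (horizontal distance between swab1 and vial3 below 0.005 m and z of swab1 in the frame of vial3 below -0.045 m)) and ((horizontal distance between swab2 and vial0 below 0.005 m and z of swab2 in the frame of vial0 below -0.045 m) or (horizontal distance between swab2 and vial1 below 0.005 m and z of swab2 in the frame of vial1 below -0.045 m) or (horizontal distance between swab2 and vial2 below 0.005 m and z of swab2 in the frame of vial2 below -0.045 m) or (horizontal distance between swab2 and vial3 below 0.005 m and z of swab2 in the frame of vial3 below -0.045 m)) and ((horizontal distance between swab3 and vial0 below 0.005 m and z of swab3 in the frame of vial0 below -0.045 m) or (horizontal distance between swab3 and vial1 below 0.005 m and z of swab3 in the frame of vial1 below -0.045 m) or (horizontal distance between swab3 and vial2 below 0.005 m and z of swab3 in the frame of vial2 below -0.045 m) or (horizontal distance between swab3 and vial3 below 0.005 m and z of swab3 in the frame of vial3 below -0.045 m))), for 0.2 s.
2. the retainer plate lies flat on the ledges, the swabs under it (all of step 1 and horizontal distance between plate and seat below 0.009 m and z of plate in the frame of seat below 0.003 m and angle between plate's own z axis and vertical below 0.06 rad), for 0.2 s.
3. the lid is shut over the plate (all of step 2 and value of joint lid below 0.04 rad), for 0.2 s.
4. the pin is home through both knuckles (value of joint lid below 0.04 rad and distance between pin_shoulder and case_knuckle below 0.008 m and angle between the x axis of pin and the y axis of case, either way round below 0.15 rad and y of pin_tip in the frame of case above -0.008 m), for 0.2 s.
At the end, for the whole second after the job is handed in: Each swab's tip at least 45 mm below a vial's mouth, 5 mm from its axis; plate on the ledges (9 mm sideways, under 3 mm high, 0.06 rad tilt); lid under 0.04 rad; pin shoulder within 8 mm of the case knuckle, axis within 0.15 rad of case y, tip through the lid knuckle; all at rest (all of step 2 and all of step 4 and linear speed of each of swab0, swab1, swab2, swab3, plate, pin below 0.02 m/s); the robot touches nothing.
It fails at once if a bystander (bottle, dish, lamp) is shifted by more than 3 cm (distance of any of bottle, dish, lamp from where it was at the start of the episode above 0.03 m).
Of swab0, swab1, swab2, swab3 only 2 to 4 are there at a start; the rules pass over those that are not, and their reading is None.
At some moment in a run one of plate, pin may be knocked a few centimetres aside while the robot is not near it.
It also fails if it takes over 210 s, if anything falls off the work surface, if the arm or the gripper's body presses on something with over 40 N, if the wrist force passes 120 N, or if a joint passes its speed limit or range.

## Robot

A 7-joint arm with a two-finger parallel gripper is mounted at the origin on the work surface. World frame = base frame: x ahead of the robot, y to its left, z up, the work surface at z = 0. Lengths are in m, angles in rad, forces in N, time in s.
With the tool pointing down it reaches from about 0.4 to 0.875 m from the base axis. Payload 19.3 kg.
Tool frame: the origin (TCP) lies midway between the tips of the shut fingers; the grasp point (between the pads) lies 19 mm behind it; z points along the fingers, y is the direction in which the jaws open and shut (so a half turn about z gives the same grasp; the last joint's range is limited). The gripper opens to 85 mm and grips with 20 to 120 N. Pads are 22 mm wide; open, the fingers measure 114 mm over their backs; the gripper's body (76 mm by 85 mm) begins 54 mm behind the grasp point. The pads swing forward as they close: fully open they stand 13 mm farther back than shut.
Start: joints at [-1.283, 0.521, -0.036, 1.599, 0.021, 1.021, -0.113], TCP at [0.219, 0.585, 0.231] pointing down, gripper open.
Joint ranges: [-2.91, 2.91], [-0.3, 2.13], [-1.5, 1.42], [0.17, 2.43], [-1.26, 4.41], [0.16, 1.93], [-2.52, 2.52]. Speed limits (rad/s): [1.89, 1.89, 2.39, 2.39, 3.01, 3.01, 3.01].

## Interface

Orientations are given as a rotation vector (axis times angle).
In Python, from rig import ctrl gives the robot as it stands.
- The arm moves only by the tool drive_tool, never from a script. Its argument "moves" is a list of rows, each a list of 7 numbers: the shift along the tool's x, y, z in units of 25 mm (1.0 is 25 mm), then the turn, a rotation vector about the tool's x, y, z in rad, then the closure, from 0 (fully open) to 1 (shut). A call has 1 to 20 rows; each row is the pose to reach, as a shift and turn from the pose commanded when the call began, along the tool's axes at that moment; what a row does not reach only later rows make up. A row lasts 1/12 s, in which the tool goes at most 41.7 mm and 7.16 degrees, less where a joint would pass 70% of its speed; a pose out of reach is approached as far as the arm can. A call with a gripper value outside its range is refused whole. The fingers move at their own pace and stop on an object; "force" is the grip in N (left out, the last holds). Time passes only in rows, so rows that repeat a pose let the fingers close. It gives the time, the measured TCP pose, the force and the opening at its end, in the units of the state.
- ctrl.sense(): the state, without advancing time (a new reading comes with each control period).
- ctrl.grab_frame(name): name is "scene" or "top" or "wrist"; returns a dict with "pixels" (480x640x3 uint8, red, green, blue), "range_z" (480x640 float32, m along the optical axis (not along the pixel's ray), 0 where there is no reading), "camera_matrix" (3x3 intrinsics, pixels), "eye" and "attitude" of the camera in the world. Camera axes: x right, y down, z forward; pixel columns grow to the right and rows downward; lengths in m; the calibration is good to about 2 mm. A picture is of the moment at which its call begins.
- ctrl.hand_in(): hands the job in, once; it reports no verdict.
Trained networks look in a picture, given as the dict that the camera call returned (one of the last four; its "shot" number tells which), for a name from the list of things; names that differ only in an ending like _2 or _b are one class to them, and where a whole thing is asked for, a point or a joint stands for the part that bears it (a point fixed in the world has none). Each returns a list of dicts, best first, with "confidence" (0 to 1); they miss things now and then, are a little off and sometimes report something else, mostly with a low value. They report only what shows in the picture. A call takes as long as a camera call.
- ctrl.trace(picture, label): "pixels" (480x640 bool, what is visible of it) and "rect" ([left, top, right, bottom] in pixels, round what is visible of it).
The state is a dict: "clock": time; "joints": joint angles; "joint_velocities": joint speeds; "tau": joint torques, N m; "tool_pos": TCP position; "tcp_rot": TCP orientation; "contact_force": force on the tool from outside, world axes, zero at the start; "ft_torque": the same for the moment, N m; "finger_gap": finger opening in m.
Only numpy, scipy, OpenCV 4.12 (cv2) and the standard library are available. Lean on these libraries where they do the work, as an engineer would, in place of code of your own. Each camera call takes 0.05 s, during which the arm holds its last target. There are 200 camera calls.

## Working session

There is one attempt and no reset: what is moved stays moved. The work goes in short steps, Python scripts to look and compute and a tool call to move; the robot and the scene stay as the last step left them, time stands still between calls to the robot, and variables do not carry over. Pictures are saved under pics/ and viewed, about 12 in all and at most 16, crops included, and the job is handed in when it is done.

Besides the shell and the picture viewer there is one more tool, called after ">>>" as a command line: name --pt "numbers of a row" for each row, then --argument value for the rest. drive_tool: Moves the arm, as the interface text tells. Its arguments: {"type":"object","properties":{"moves":{"type":"array"},"force":{"type":"number"}},"required":["moves"]}

```bash
ls; mkdir -p pics; cat > h.py <<'E'
import numpy as np, cv2
from scipy.spatial.transform import Rotation as R
from rig import ctrl
def att(f):
    a=np.array(f["attitude"],float)
    return a if a.shape==(3,3) else R.from_rotvec(a).as_matrix()
def cloud(f,mask=None):
    z=f["range_z"]; K=np.array(f["camera_matrix"])
    m=(z>0) if mask is None else (z>0)&mask
    v,u=np.nonzero(m); d=z[v,u]
    p=np.c_[(u-K[0,2])/K[0,0]*d,(v-K[1,2])/K[1,1]*d,d]
    return p@att(f).T+np.array(f["eye"])
def save(f,n,crop=None,s=1):
    im=f["pixels"][:,:,::-1]
    if crop: im=im[crop[1]:crop[3],crop[0]:crop[2]]
    cv2.imwrite("pics/"+n+".png",cv2.resize(im,None,fx=s,fy=s))
def shift(target,rot=None):
    "target TCP pos & rot matrix -> units in tool frame"
    s=ctrl.sense(); r=R.from_rotvec(s["tcp_rot"])
    d=r.inv().apply(np.array(target)-s["tool_pos"])/0.025
    w=np.zeros(3) if rot is None else (r.inv()*rot).as_rotvec()
    return np.round(d,2),np.round(w,3)
def down(yaw):
    "tool down, jaw (y) axis at world angle yaw"
    y=np.array([np.cos(yaw),np.sin(yaw),0]); z=np.array([0,0,-1.]); x=np.cross(y,z)
    return R.from_matrix(np.c_[x,y,z])
E
python3 - <<'E'
from h import *
s=ctrl.sense(); print(s)
for n in ["scene","top"]:
    f=ctrl.grab_frame(n); save(f,n+"0"); print(n,f["eye"],f["attitude"],f["camera_matrix"])
    for l in ["case","rack","swab0","plate","pin","bottle","dish","lamp","lid"]:
        for d in ctrl.trace(f,l):
            p=cloud(f,d["pixels"])
            print(l,round(d["confidence"],2),np.round(d["rect"]),np.round(np.median(p,0),3) if len(p) else None, np.round(p.min(0),3),np.round(p.max(0),3))
E
```

```text
pics
{'clock': 0.0, 'joints': array([-1.28320773,  0.52203267, -0.03635818,  1.59999561,  0.02119231,
        1.02108484, -0.11280741]), 'joint_velocities': array([-5.96528012e-05,  1.97784751e-04, -7.97595761e-04, -2.18441336e-04,
        5.36147069e-04,  1.11189481e-03,  2.01868550e-03]), 'tau': array([-5.55326678e-04, -9.27130079e+01,  1.97954558e+00, -3.69920182e+01,
        1.77179935e-02,  8.48570082e-03, -2.05305230e-05]), 'tool_pos': array([0.21877634, 0.58510466, 0.23071819]), 'tcp_rot': array([-5.58986531e-01, -3.09131508e+00,  1.76983813e-03]), 'contact_force': array([-0.40033539,  0.6319445 , -0.07124916]), 'ft_torque': array([ 0.00382236, -0.00780727,  0.00802957]), 'finger_gap': 0.08532020627453285}
scene [1.26662991 0.60132007 0.71983537] [-1.0791257  -2.26076786  1.15436389] [[547.72297621   0.         315.30858539]
 [  0.         547.72297621 235.01982688]
 [  0.           0.           1.        ]]
case 0.75 [240. 134. 356. 276.] [0.618 0.011 0.088] [ 0.292 -0.44  -0.006] [0.676 0.064 0.297]
rack 0.74 [397. 255. 440. 325.] [0.588 0.273 0.052] [ 0.466  0.219 -0.005] [
[... 2704 characters left out ...]
 [0.529 0.259 0.08 ]
bottle 0.31 [197. 250. 208. 261.] [0.553 0.259 0.075] [0.544 0.252 0.058] [0.56  0.269 0.08 ]
dish 0.64 [185. 103. 265. 184.] [0.773 0.233 0.021] [ 0.692  0.154 -0.004] [0.847 0.31  0.055]
dish 0.33 [316. 166. 402. 326.] [ 0.593 -0.009  0.091] [ 0.436 -0.075 -0.002] [0.742 0.058 0.3  ]
lamp 0.94 [419. 120. 456. 158.] [ 0.784 -0.168  0.032] [ 0.754 -0.215 -0.005] [ 0.831 -0.137  0.073]
lamp 0.49 [331. 165. 399. 222.] [ 0.646 -0.015  0.212] [ 0.618 -0.065 -0.   ] [0.727 0.036 0.3  ]
lid 0.96 [329. 166. 403. 218.] [ 0.646 -0.015  0.212] [ 0.62  -0.067 -0.004] [0.742 0.036 0.3  ]
lid 0.62 [313. 167. 399. 325.] [ 0.594 -0.009  0.09 ] [ 0.431 -0.098 -0.006] [0.736 0.059 0.3  ]
```

View pics/top0.png

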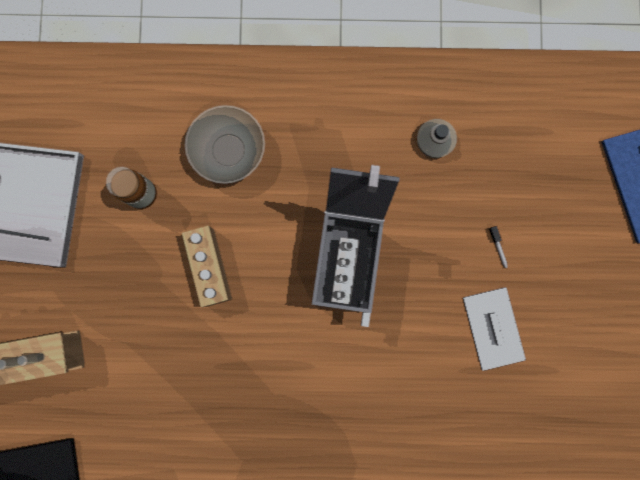

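View pics/scene0.png

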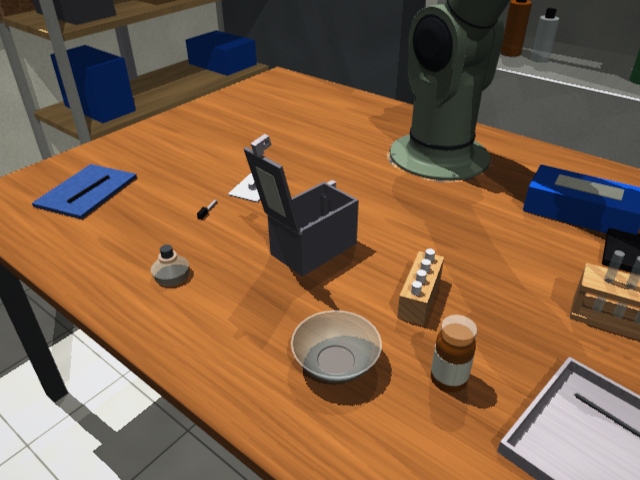

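The top view shows four swabs in the rack (196,238)…(210,293), the open case with four vials (347,245)…(339,295), the plate at (494,328) and the pin at (498,247). The lid leans back at (362,193). Next I measure poses from depth.

```bash
cat >> h.py <<'E'
def rect(p):
    (c,(w,h),a)=cv2.minAreaRect(p[:,:2].astype(np.float32)*1000)
    if w<h: w,h,a=h,w,a+90
    return np.array(c)/1000,w,h,(a+90)%180-90
def box(p,lo,hi): return p[np.all((p>lo)&(p<hi),1)]
E
python3 - <<'E'
from h import *
F=[]
for n in ["top","scene"]:
    f=ctrl.grab_frame(n); P=cloud(f); print(n)
    q=box(P,[.4,-.1,.106],[.66,.1,.120]); print("rim",rect(q),len(q),np.median(q[:,2]))
    q=box(P,[.44,.19,.046],[.64,.32,.063]); print("rack",rect(q),len(q),np.median(q[:,2]))
    for c in [(.488,.239),(.521,.249),(.553,.259),(.586,.269)]:
        q=P[(np.hypot(P[:,0]-c[0],P[:,1]-c[1])<.014)&(P[:,2]>.070)&(P[:,2]<.085)]; print("cap",cv2.minEnclosingCircle(q[:,:2].astype(np.float32)),q.mean(0),len(q))
    q=box(P,[.33,-.36,.0025],[.53,-.21,.009]); print("plate",rect(q),len(q),np.median(q[:,2]))
    q=box(P,[.33,-.36,.014],[.53,-.21,.03]); print("rib",rect(q),len(q),np.median(q[:,2])) if len(q)>4 else 0
    q=box(P,[.53,-.33,.003],[.65,-.25,.03]); print("pin",rect(q),len(q))
    q=box(P,[.53,-.33,.011],[.65,-.25,.03]); print("grip",rect(q),len(q)) if len(q)>4 else 0
    q=box(P,[.60,-.08,.125],[.75,.06,.32]); print("lid",q.min(0),q.max(0)); A=np.c_[q[:,2],np.ones(len(q))]; print(np.linalg.lstsq(A,q[:,0],rcond=None)[0])
f=ctrl.grab_frame("wrist"); s=ctrl.sense(); r=R.from_rotvec(s["tcp_rot"]); print("wrist cam in tool:",r.inv().apply(np.array(f["eye"])-s["tool_pos"]),(r.inv().as_matrix()@att(f)).round(3),f["camera_matrix"])
E
```

```text
top
rim (array([0.53387286, 0.00083906]), 186.09811401367188, 103.3821792602539, -7.553733825683594) 1255 0.11280728592293754
rack (array([0.53657513, 0.25630054]), 140.19403076171875, 51.90251922607422, 16.529916763305664) 1822 0.05616697319370689
cap ((0.4874818027019501, 0.24160467088222504), 0.009142878465354443) [0.48782787 0.24104583 0.07609592] 85
cap ((0.5200755596160889, 0.25094854831695557), 0.008839902468025684) [0.51996616 0.25065685 0.07606238] 83
cap ((0.5525469183921814, 0.26003482937812805), 0.008784633129835129) [0.55264758 0.26014137 0.07587368] 80
cap ((0.5853944420814514, 0.2698987126350403), 0.009091842919588089) [0.58539657 0.27000811 0.0756588 ] 81
plate (array([ 0.43002496, -0.28529718]), 198.74281311035156, 150.09490966796875, 0.4926759898662567) 3380 0.004935656414680745
rib (array([ 0.43031088, -0.28388644]), 59.95040512084961, 13.574077606201172, 13.914840698242188) 241 0.020855892161176337
pin (array([ 0.59027374, -0.29021463]), 119.08684539794922, 78.32644653320312, -0.5674362182617188) 389
grip (array([ 0.58783887, -0.29117606]), 72.15983581542969, 13.1
[... 927 characters left out ...]
52716596296277
rib (array([ 0.45181113, -0.27569797]), 26.205535888671875, 13.030975341796875, 15.918753623962402) 33 0.01832077389525988
pin (array([ 0.58903503, -0.28996451]), 81.36044311523438, 13.616747856140137, 17.812650680541992) 106
grip (array([ 0.6123338 , -0.28296466]), 32.19938659667969, 13.06932258605957, 21.341297149658203) 45
lid [ 0.63148944 -0.06587442  0.12504639] [0.67663221 0.04260955 0.29681218]
[0.16376506 0.62208334]
wrist cam in tool: [ 0.07726709  0.00039458 -0.14210257] [[-0.    -0.954 -0.3  ]
 [ 1.    -0.     0.   ]
 [-0.    -0.3    0.954]] [[431.68431765   0.         326.13665816]
 [  0.         431.68431765 243.36046682]
 [  0.           0.           1.        ]]
```

```bash
python3 - <<'E'
from h import *
print(shift([.537,.256,.2],down(np.radians(106.5))))
E
```

```text
(array([-16.53,  -7.88,   1.25]), array([ 0.   ,  0.   , -0.646]))
```

>>> drive_tool --pt "-16.53 -7.88 1.25 0 0 -0.646 0" --pt "-16.53 -7.88 1.25 0 0 -0.646 0" --pt "-16.53 -7.88 1.25 0 0 -0.646 0" --pt "-16.53 -7.88 1.25 0 0 -0.646 0" --pt "-16.53 -7.88 1.25 0 0 -0.646 0" --pt "-16.53 -7.88 1.25 0 0 -0.646 0" --pt "-16.53 -7.88 1.25 0 0 -0.646 0" --pt "-16.53 -7.88 1.25 0 0 -0.646 0" --pt "-16.53 -7.88 1.25 0 0 -0.646 0" --pt "-16.53 -7.88 1.25 0 0 -0.646 0" --pt "-16.53 -7.88 1.25 0 0 -0.646 0" --pt "-16.53 -7.88 1.25 0 0 -0.646 0" --pt "-16.53 -7.88 1.25 0 0 -0.646 0" --pt "-16.53 -7.88 1.25 0 0 -0.646 0" --pt "-16.53 -7.88 1.25 0 0 -0.646 0" --pt "-16.53 -7.88 1.25 0 0 -0.646 0"

```text
clock: 2.48
tool_pos: [0.5363, 0.2573, 0.2002]
tcp_rot: [-0.454, 3.109, 0.001]
contact_force: [-0.7, 0.8, 0.5]
finger_gap: 0.0851
```

```bash
python3 - <<'E'
from h import *
f=ctrl.grab_frame("wrist"); save(f,"w1"); P=cloud(f); s=ctrl.sense(); print(s["tool_pos"],s["clock"])
q=box(P,[.44,.19,.046],[.64,.32,.063]); print("rack",rect(q),len(q),np.median(q[:,2]))
for c in [(.488,.241),(.520,.251),(.553,.260),(.586,.270)]:
    q=P[(np.hypot(P[:,0]-c[0],P[:,1]-c[1])<.015)&(P[:,2]>.070)&(P[:,2]<.085)]; print("cap",cv2.minEnclosingCircle(q[:,:2].astype(np.float32)),q.mean(0),len(q))
print(shift([.54,0,.24],down(np.radians(82.5))))
E
```

```text
[0.53634885 0.25721363 0.20021318] 2.5333
rack (array([0.53873474, 0.25644641]), 140.60922241210938, 50.131065368652344, 16.440954208374023) 11718 0.055603961678354685
cap ((0.489287793636322, 0.2420254349708557), 0.008966815657913685) [0.48910493 0.24184306 0.07545084] 671
cap ((0.5219511389732361, 0.2516179382801056), 0.009226552210748196) [0.52137482 0.25137243 0.07538156] 622
cap ((0.5542263984680176, 0.2610127329826355), 0.0090314457193017) [0.55363784 0.26087259 0.07522721] 586
cap ((0.5868483781814575, 0.2707003951072693), 0.00903652049601078) [0.58600024 0.27039234 0.07510056] 551
(array([ 2.8 , -9.9 , -1.59]), array([0.   , 0.   , 0.421]))
```

>>> drive_tool --pt "2.8 -9.9 -1.6 0 0 0.42 0" --pt "2.8 -9.9 -1.6 0 0 0.42 0" --pt "2.8 -9.9 -1.6 0 0 0.42 0" --pt "2.8 -9.9 -1.6 0 0 0.42 0" --pt "2.8 -9.9 -1.6 0 0 0.42 0" --pt "2.8 -9.9 -1.6 0 0 0.42 0" --pt "2.8 -9.9 -1.6 0 0 0.42 0" --pt "2.8 -9.9 -1.6 0 0 0.42 0" --pt "2.8 -9.9 -1.6 0 0 0.42 0" --pt "2.8 -9.9 -1.6 0 0 0.42 0"

```text
clock: 3.37
tool_pos: [0.5401, 0.0005, 0.2399]
tcp_rot: [-0.204, -3.135, -0.001]
contact_force: [-0.4, -0.8, 0.0]
finger_gap: 0.0851
```

```bash
python3 - <<'E'
from h import *
f=ctrl.grab_frame("wrist"); save(f,"w2"); P=cloud(f); s=ctrl.sense(); print(s["tool_pos"],s["tcp_rot"])
q=box(P,[.4,-.1,.1105],[.66,.1,.116]); print("rim",rect(q),len(q),np.median(q[:,2]))
q=box(P,[.4,-.1,.060],[.66,.1,.072]); print("vials",rect(q),len(q),np.median(q[:,2]))
np.save("P.npy",P)
E
```

```text
[0.54013756 0.00060989 0.23988194] [-2.03387741e-01 -3.13471173e+00 -6.28907552e-04]
rim (array([ 0.54743945, -0.00127023]), 162.65623474121094, 103.98443603515625, -7.080291748046875) 7781 0.11258303951762672
vials (array([ 0.54743872, -0.000985  ]), 147.3507843017578, 90.58075714111328, -7.3781585693359375) 2647 0.06548714136501183
```

View pics/w2.png

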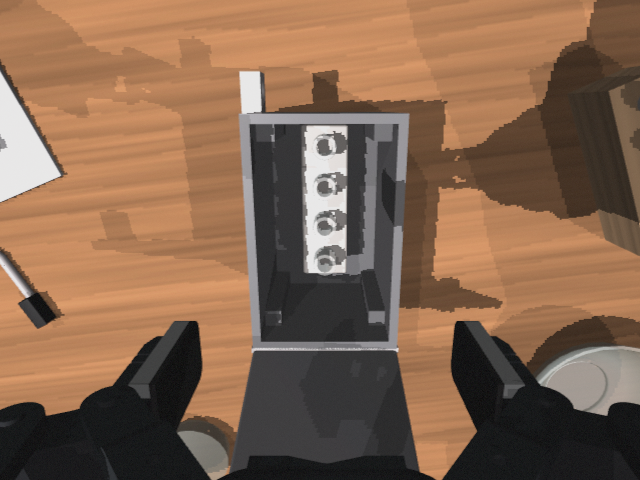

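The wrist view shows the four vials (324,145)…(326,262), the case rim and the front knuckle at (251,92). The lid is behind, at the bottom of the frame.

```bash
python3 - <<'E'
from h import *
from scipy.optimize import least_squares
P=np.load("P.npy"); c0=np.array([.5474,-.0011]); a0=np.radians(-7.2)
q=P[(abs(P[:,2]-.0655)<.002)]
def loc(q,c,a):
    d=q[:,:2]-c; return np.c_[d@[np.cos(a),np.sin(a)],d@[-np.sin(a),np.cos(a)]]
l=loc(q,c0,a0); k=(abs(l[:,1])<.014)&(abs(l[:,0])<.075); q=q[k];print(len(q))
V=np.array([-.056,-.026,.004,.034])
def res(x):
    l=loc(q,x[:2],x[2]); r=np.hypot(l[:,[0]]-V,l[:,[1]]).min(1); return np.maximum(r-.009,0)+np.maximum(.006-r,0)
s=least_squares(res,[*c0,a0],x_scale=[.001,.001,.01],diff_step=1e-3); print(s.x,np.degrees(s.x[2]),np.abs(s.fun).mean())
s2=least_squares(lambda x:res([x[0],x[1],a0]),c0,x_scale=.001,diff_step=1e-3);print(s2.x)
for i,v in enumerate(V):
    l=loc(q,c0,a0); m=abs(l[:,0]-v)<.013; print(i,m.sum(),cv2.minEnclosingCircle((l[m]-[v,0]).astype(np.float32)*1000), ((l[m].max(0)+l[m].min(0))/2-[v,0])*1000)
E
```

```text
1049
[ 0.55901295 -0.00246145 -0.12949088] -7.419280935071263 0.004657234253391564
[ 0.5590425  -0.00247467]
0 264 ((-1.3565573692321777, 0.205066978931427), 8.862577438354492) [-1.45382373  0.00838437]
1 244 ((-1.4704704284667969, 0.16634514927864075), 8.886117935180664) [-1.5042575  0.1851034]
2 238 ((-1.58069908618927, 0.20857109129428864), 8.98446273803711) [-1.79726685  0.01715044]
3 230 ((-1.7641011476516724, 0.055335428565740585), 9.017439842224121) [-1.86051646  0.23525409]
```

```bash
cat >> h.py <<'E'
C=np.array([.5459,-.0008]); CA=np.radians(-7.25)
CR=np.array([[np.cos(CA),-np.sin(CA)],[np.sin(CA),np.cos(CA)]])
def case(x,y): return C+CR@np.array([x,y])
VX=[-.056,-.026,.004,.034]
CAPS=[(.4893,.2420),(.5220,.2516),(.5542,.2610),(.5868,.2707)]
RY=np.radians(106.4); CY=CA+np.pi/2
def pr(*w):
    for n,xy,z,a in w: 
        d,t=shift([*xy,z],down(a)); print(n,d,t)
E
python3 - <<'E'
from h import *
i=3
pr(("above",CAPS[i],.15,RY),("grasp",CAPS[i],.060,RY),("lift",CAPS[i],.20,RY))
E
```

```text
above [-0.46 10.95  3.6 ] [ 0.    -0.    -0.416]
grasp [-0.46 10.95  7.2 ] [ 0.    -0.    -0.416]
lift [-0.46 10.95  1.6 ] [ 0.    -0.    -0.416]
```

>>> drive_tool --pt "-0.46 10.95 0 0 0 -0.416 0.4" --pt "-0.46 10.95 0 0 0 -0.416 0.4" --pt "-0.46 10.95 0 0 0 -0.416 0.4" --pt "-0.46 10.95 0 0 0 -0.416 0.4" --pt "-0.46 10.95 2 0 0 -0.416 0.4" --pt "-0.46 10.95 3.6 0 0 -0.416 0.4" --pt "-0.46 10.95 3.6 0 0 -0.416 0.4" --pt "-0.46 10.95 4.6 0 0 -0.416 0.4" --pt "-0.46 10.95 5.6 0 0 -0.416 0.4" --pt "-0.46 10.95 6.6 0 0 -0.416 0.4" --pt "-0.46 10.95 7.2 0 0 -0.416 0.4" --pt "-0.46 10.95 7.2 0 0 -0.416 0.4" --pt "-0.46 10.95 7.2 0 0 -0.416 1" --pt "-0.46 10.95 7.2 0 0 -0.416 1" --pt "-0.46 10.95 7.2 0 0 -0.416 1" --pt "-0.46 10.95 7.2 0 0 -0.416 1" --pt "-0.46 10.95 7.2 0 0 -0.416 1" --pt "-0.46 10.95 7.2 0 0 -0.416 1" --force 30

```text
clock: 4.92
tool_pos: [0.5882, 0.2695, 0.0615]
tcp_rot: [-0.445, 3.108, 0.002]
contact_force: [-2.1, 1.0, 7.5]
finger_gap: 0.0167
```

```bash
python3 - <<'E'
from h import *
i=3
pr(("lift",CAPS[i],.20,RY),("over",case(VX[i],0),.20,CY),("in",case(VX[i],0),.0705,CY))
E
```

```text
lift [ 0.03  0.07 -5.54] [ 0.001  0.002 -0.002]
over [  3.4  -10.44  -5.55] [0.001 0.002 0.411]
in [  3.41 -10.45  -0.37] [0.001 0.002 0.411]
```

>>> drive_tool --pt "0 0 -0.5 0 0 0 1" --pt "0 0 -1.5 0 0 0 1" --pt "0 0 -3 0 0 0 1" --pt "0 0 -4.5 0 0 0 1" --pt "0 0 -5.6 0 0 0 1" --pt "0 0 -5.6 0 0 0 1" --pt "3.4 -10.45 -5.6 0 0 0.411 1" --pt "3.4 -10.45 -5.6 0 0 0.411 1" --pt "3.4 -10.45 -5.6 0 0 0.411 1" --pt "3.4 -10.45 -5.6 0 0 0.411 1" --pt "3.4 -10.45 -5.6 0 0 0.411 1" --pt "3.4 -10.45 -5.6 0 0 0.411 1" --pt "3.4 -10.45 -5.6 0 0 0.411 1" --pt "3.4 -10.45 -5.6 0 0 0.411 1" --pt "3.4 -10.45 -5.6 0 0 0.411 1" --pt "3.4 -10.45 -5.6 0 0 0.411 1"

```text
clock: 6.25
tool_pos: [0.5794, -0.0052, 0.2009]
tcp_rot: [0.199, 3.134, 0.001]
contact_force: [1.2, -0.5, -1.1]
finger_gap: 0.0164
```

```bash
python3 - <<'E'
from h import *
f=ctrl.grab_frame("wrist"); save(f,"w3",(200,150,440,450),2); s=ctrl.sense(); print(s["tool_pos"],s["contact_force"],s["finger_gap"])
P=cloud(f); r=R.from_rotvec(s["tcp_rot"]); L=r.inv().apply(P-s["tool_pos"])
g=np.abs(L[:,1])<.0035
for z0 in np.arange(-.03,.065,.006):
    q=L[g&(abs(L[:,2]-z0)<.003)&(abs(L[:,0])<.02)]
    if len(q)>3: print("z%.3f n%d xmax %.4f xmed %.4f ymed %.4f"%(z0,len(q),np.percentile(q[:,0],95),np.median(q[:,0]),np.median(q[:,1])))
i=3; pr(("over",case(VX[i],0),.20,CY),("in",case(VX[i],0),.0705,CY))
E
```

```text
[ 0.57936942 -0.00466583  0.20064733] [-0.6735347   0.68850079  0.60973573] 0.016412816025719708
z-0.018 n64 xmax 0.0087 xmed 0.0014 ymed -0.0000
z-0.012 n1014 xmax 0.0096 xmed 0.0027 ymed 0.0000
z-0.006 n152 xmax 0.0098 xmed 0.0093 ymed -0.0002
z-0.000 n129 xmax 0.0098 xmed 0.0093 ymed 0.0000
z0.006 n50 xmax 0.0097 xmed 0.0092 ymed 0.0004
z0.018 n16 xmax 0.0036 xmed 0.0032 ymed -0.0000
z0.024 n67 xmax 0.0035 xmed 0.0029 ymed -0.0000
z0.030 n65 xmax 0.0036 xmed 0.0029 ymed 0.0004
z0.036 n59 xmax 0.0034 xmed 0.0029 ymed -0.0000
z0.042 n103 xmax 0.0042 xmed 0.0031 ymed 0.0004
z0.048 n66 xmax 0.0045 xmed 0.0037 ymed 0.0002
z0.054 n16 xmax 0.0041 xmed 0.0035 ymed 0.0002
over [-0.01 -0.02  0.03] [0.001 0.001 0.001]
in [-0.01 -0.02  5.21] [0.001 0.001 0.001]
```

View pics/w3.png

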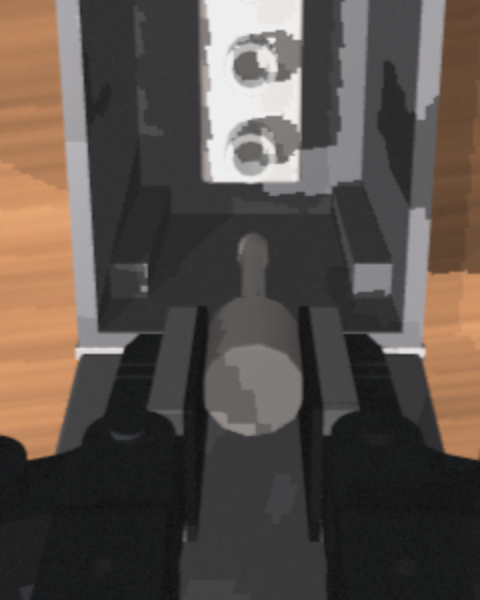

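>>> drive_tool --pt "-0.04 -0.02 1.2 0 0 0 1" --pt "-0.04 -0.02 2.4 0 0 0 1" --pt "-0.04 -0.02 2.9 0 0 0 1" --pt "-0.04 -0.02 3.3 0 0 0 1" --pt "-0.04 -0.02 3.7 0 0 0 1" --pt "-0.04 -0.02 4.2 0 0 0 1" --pt "-0.04 -0.02 4.7 0 0 0 1" --pt "-0.04 -0.02 5.0 0 0 0 1" --pt "-0.04 -0.02 5.15 0 0 0 1" --pt "-0.04 -0.02 5.2 0 0 0 1" --pt "-0.04 -0.02 5.2 0 0 0 1"

```text
clock: 7.22
tool_pos: [0.5803, -0.0063, 0.0707]
tcp_rot: [0.199, 3.135, 0.0]
contact_force: [-3.4, 1.0, 11.2]
finger_gap: 0.0165
```

>>> drive_tool --pt "0 0 0 0 0 0 0.45" --pt "0 0 0 0 0 0 0.45" --pt "0 0 0 0 0 0 0.45" --pt "0 0 -1 0 0 0 0.45" --pt "0 0 -2.5 0 0 0 0.45" --pt "0 0 -4 0 0 0 0.45" --pt "0 0 -5.2 0 0 0 0.45" --pt "0 0 -5.2 0 0 0 0.45"

```text
clock: 7.88
tool_pos: [0.5827, -0.0065, 0.2059]
tcp_rot: [0.199, 3.127, 0.002]
contact_force: [0.6, -0.1, 0.2]
finger_gap: 0.0467
```

```bash
python3 - <<'E'
from h import *
f=ctrl.grab_frame("wrist"); save(f,"w4",(200,100,440,400),2); P=cloud(f); s=ctrl.sense(); print(s["tool_pos"],s["contact_force"],s["finger_gap"])
c=case(VX[3],0); q=P[(np.hypot(P[:,0]-c[0],P[:,1]-c[1])<.016)&(P[:,2]>.0805)&(P[:,2]<.095)]; print(c,cv2.minEnclosingCircle(q[:,:2].astype(np.float32)),q.mean(0),len(q))
i=2; pr(("grasp",CAPS[i],.0625,RY))
E
```

```text
[ 0.58167929 -0.00640904  0.20314119] [-0.45221005  0.34055944 -1.14475113] 0.047116650235318615
[ 0.57962817 -0.00509076] ((0.5789065361022949, -0.005439474247395992), 0.009136684238910675) [ 0.57838588 -0.00525509  0.08538365] 624
grasp [ 2.48 10.46  5.62] [-0.     0.005 -0.413]
```

```bash
cat >> h.py <<'E'
def prb(base,by,*w):
    r=down(by)
    for n,xy,z,a in w:
        print(n,np.round(r.inv().apply(np.array([*xy,z])-base)/.025,2),np.round((r.inv()*down(a)).as_rotvec(),3))
E
python3 - <<'E'
from h import *
prb([*(case(VX[3],0)+[.001,0]),.2005],CY,("grasp",CAPS[2],.0625,RY))
E
```

```text
grasp [ 2.39 10.43  5.52] [ 0.     0.    -0.413]
```

>>> drive_tool --pt "2.39 10.43 0 0 0 -0.413 0.45" --pt "2.39 10.43 0 0 0 -0.413 0.45" --pt "2.39 10.43 0 0 0 -0.413 0.45" --pt "2.39 10.43 0 0 0 -0.413 0.45" --pt "2.39 10.43 1 0 0 -0.413 0.45" --pt "2.39 10.43 2 0 0 -0.413 0.45" --pt "2.39 10.43 3 0 0 -0.413 0.45" --pt "2.39 10.43 4 0 0 -0.413 0.45" --pt "2.39 10.43 5 0 0 -0.413 0.45" --pt "2.39 10.43 5.52 0 0 -0.413 0.45" --pt "2.39 10.43 5.52 0 0 -0.413 0.45" --pt "2.39 10.43 5.52 0 0 -0.413 0.45" --pt "2.39 10.43 5.52 0 0 -0.413 1" --pt "2.39 10.43 5.52 0 0 -0.413 1" --pt "2.39 10.43 5.52 0 0 -0.413 1" --pt "2.39 10.43 5.52 0 0 -0.413 1" --pt "2.39 10.43 5.52 0 0 -0.413 1" --pt "2.39 10.43 5.52 0 0 -0.413 1"

```text
clock: 9.43
tool_pos: [0.5548, 0.2599, 0.0636]
tcp_rot: [-0.447, 3.107, 0.001]
contact_force: [-0.6, -0.8, 8.0]
finger_gap: 0.0161
```

```bash
python3 - <<'E'
from h import *
i=2
prb([*CAPS[i],.0625],RY,("lift",CAPS[i],.20,RY),("over",case(VX[i],0),.20,CY),("in",case(VX[i],0),.0705,CY))
pr(("over",case(VX[i],0),.20,CY))
E
```

```text
lift [ 0.   0.  -5.5] [0. 0. 0.]
over [  3.13 -10.02  -5.5 ] [0.    0.    0.413]
in [  3.13 -10.02  -0.32] [0.    0.    0.413]
over [ 3.12 -9.97 -5.46] [0.001 0.002 0.412]
```

>>> drive_tool --pt "0 0 -0.5 0 0 0 1" --pt "0 0 -1.5 0 0 0 1" --pt "0 0 -3 0 0 0 1" --pt "0 0 -4.5 0 0 0 1" --pt "0 0 -5.5 0 0 0 1" --pt "3.13 -10.02 -5.5 0 0 0.413 1" --pt "3.13 -10.02 -5.5 0 0 0.413 1" --pt "3.13 -10.02 -5.5 0 0 0.413 1" --pt "3.13 -10.02 -5.5 0 0 0.413 1" --pt "3.13 -10.02 -5.5 0 0 0.413 1" --pt "3.13 -10.02 -5.5 0 0 0.413 1" --pt "3.13 -10.02 -5.5 0 0 0.413 1" --pt "3.13 -10.02 -5.5 0 0 0.413 1" --pt "3.13 -10.02 -5.5 0 0 0.413 1" --pt "3.13 -10.02 -5.5 0 0 0.413 1" --pt "3.13 -10.02 -5.5 0 0 0.413 1"

```text
clock: 10.77
tool_pos: [0.5496, -0.0011, 0.2]
tcp_rot: [0.196, 3.135, 0.001]
contact_force: [0.3, -0.5, 0.5]
finger_gap: 0.0163
```

```bash
cat > grip.py <<'E'
from h import *
import sys
i=int(sys.argv[1])
f=ctrl.grab_frame("wrist"); s=ctrl.sense(); print(s["tool_pos"],s["contact_force"],s["finger_gap"])
P=cloud(f); r=R.from_rotvec(s["tcp_rot"]); L=r.inv().apply(P-s["tool_pos"])
g=np.abs(L[:,1])<.0035
for z0 in (-.006,0,.003,.006,.009,.03,.036,.042,.048,.054,.057):
    q=L[g&(abs(L[:,2]-z0)<.0015)&(abs(L[:,0])<.02)]
    if len(q)>3: print("z%.3f n%d x95 %.4f y %.4f"%(z0,len(q),np.percentile(q[:,0],95),np.median(q[:,1])))
pr(("over",case(VX[i],0),.20,CY),("in",case(VX[i],0),.0715,CY))
E
python3 grip.py 2
```

```text
[ 0.54960263 -0.001248    0.19981936] [-0.01914628 -0.91599305  0.33315408] 0.016176056643659713
z-0.006 n73 x95 0.0092 y 0.0003
z0.000 n70 x95 0.0091 y -0.0001
z0.003 n68 x95 0.0092 y -0.0001
z0.006 n50 x95 0.0092 y 0.0001
z0.009 n7 x95 0.0085 y -0.0005
z0.030 n36 x95 0.0027 y 0.0006
z0.036 n26 x95 0.0027 y 0.0009
z0.042 n38 x95 0.0030 y 0.0013
z0.048 n29 x95 0.0037 y 0.0006
z0.054 n21 x95 0.0038 y 0.0006
over [-0.01 -0.   -0.01] [0.    0.    0.002]
in [-0.01 -0.    5.13] [0.    0.    0.002]
```

>>> drive_tool --pt "-0.01 0 1.2 0 0 0 1" --pt "-0.01 0 2.4 0 0 0 1" --pt "-0.01 0 3.0 0 0 0 1" --pt "-0.01 0 3.5 0 0 0 1" --pt "-0.01 0 4.1 0 0 0 1" --pt "-0.01 0 4.7 0 0 0 1" --pt "-0.01 0 5.0 0 0 0 1" --pt "-0.01 0 5.15 0 0 0 1" --pt "-0.01 0 5.2 0 0 0 1" --pt "-0.01 0 5.2 0 0 0 1" --pt "-0.01 0 5.2 0 0 0 0.45" --pt "-0.01 0 5.2 0 0 0 0.45" --pt "-0.01 0 5.2 0 0 0 0.45" --pt "-0.01 0 4.2 0 0 0 0.45" --pt "-0.01 0 3 0 0 0 0.45" --pt "-0.01 0 1.5 0 0 0 0.45" --pt "0 0 0 0 0 0 0.45" --pt "0 0 0 0 0 0 0.45" --pt "0 0 0 0 0 0 0.45"

```text
clock: 12.4
tool_pos: [0.5505, -0.0024, 0.2016]
tcp_rot: [0.199, 3.132, 0.001]
contact_force: [0.5, 0.7, -1.4]
finger_gap: 0.0472
```

```bash
cat > seated.py <<'E'
from h import *
import sys
f=ctrl.grab_frame("wrist"); P=cloud(f); s=ctrl.sense(); print(s["tool_pos"],s["contact_force"],s["finger_gap"])
for i in range(4):
    c=case(VX[i],0); q=P[(np.hypot(P[:,0]-c[0],P[:,1]-c[1])<.014)&(P[:,2]>.0805)&(P[:,2]<.13)]
    if len(q)>20: print(i,c,cv2.minEnclosingCircle(q[:,:2].astype(np.float32)),q.mean(0),len(q))
i=int(sys.argv[1]); 
if i>=0: prb([*case(VX[i+1],0),.2],CY,("grasp",CAPS[i],.064,RY)); pr(("m",CAPS[i],.064,RY))
E
python3 seated.py 1
```

```text
[ 0.54964566 -0.00239393  0.1999853 ] [-0.05852163 -0.2927481   0.52427952] 0.04733911090356515
2 [ 0.54986802 -0.0013048 ] ((0.5494236350059509, -0.00046603893861174583), 0.009061001241207123) [ 5.48787447e-01 -4.11211282e-04  8.54184939e-02] 635
3 [ 0.57962817 -0.00509076] ((0.5788326263427734, -0.005459936335682869), 0.009167603217065334) [ 0.57801217 -0.00523478  0.08527073] 602
grasp [2.38 9.89 5.44] [ 0.     0.    -0.413]
m [2.38 9.94 5.44] [ 0.     0.001 -0.413]
```

>>> drive_tool --pt "2.38 9.89 0 0 0 -0.413 0.45" --pt "2.38 9.89 0 0 0 -0.413 0.45" --pt "2.38 9.89 0 0 0 -0.413 0.45" --pt "2.38 9.89 0 0 0 -0.413 0.45" --pt "2.38 9.89 1 0 0 -0.413 0.45" --pt "2.38 9.89 2 0 0 -0.413 0.45" --pt "2.38 9.89 3 0 0 -0.413 0.45" --pt "2.38 9.89 4 0 0 -0.413 0.45" --pt "2.38 9.89 5 0 0 -0.413 0.45" --pt "2.38 9.89 5.44 0 0 -0.413 0.45" --pt "2.38 9.89 5.44 0 0 -0.413 0.45" --pt "2.38 9.89 5.44 0 0 -0.413 0.45" --pt "2.38 9.89 5.44 0 0 -0.413 1" --pt "2.38 9.89 5.44 0 0 -0.413 1" --pt "2.38 9.89 5.44 0 0 -0.413 1" --pt "2.38 9.89 5.44 0 0 -0.413 1" --pt "2.38 9.89 5.44 0 0 -0.413 1" --pt "2.38 9.89 5.44 0 0 -0.413 1"

```text
clock: 13.95
tool_pos: [0.5225, 0.2503, 0.0649]
tcp_rot: [-0.447, 3.108, 0.001]
contact_force: [-0.6, -1.5, 7.8]
finger_gap: 0.016
```

```bash
python3 - <<'E'
from h import *
i=1
prb([*CAPS[i],.064],RY,("over",case(VX[i],0),.20,CY)); pr(("over",case(VX[i],0),.20,CY))
i=0
prb([*CAPS[i],.064],RY,("over",case(VX[i],0),.20,CY))
E
```

```text
over [ 2.89 -9.54 -5.44] [0.    0.    0.413]
over [ 2.88 -9.48 -5.41] [0.001 0.002 0.412]
over [ 2.62 -9.06 -5.44] [0.    0.    0.413]
```

>>> drive_tool --pt "0 0 -0.5 0 0 0 1" --pt "0 0 -1.5 0 0 0 1" --pt "0 0 -3 0 0 0 1" --pt "0 0 -4.5 0 0 0 1" --pt "0 0 -5.44 0 0 0 1" --pt "2.89 -9.54 -5.44 0 0 0.413 1" --pt "2.89 -9.54 -5.44 0 0 0.413 1" --pt "2.89 -9.54 -5.44 0 0 0.413 1" --pt "2.89 -9.54 -5.44 0 0 0.413 1" --pt "2.89 -9.54 -5.44 0 0 0.413 1" --pt "2.89 -9.54 -5.44 0 0 0.413 1" --pt "2.89 -9.54 -5.44 0 0 0.413 1" --pt "2.89 -9.54 -5.44 0 0 0.413 1" --pt "2.89 -9.54 -5.44 0 0 0.413 1" --pt "2.89 -9.54 -5.44 0 0 0.413 1" --pt "2.89 -9.54 -5.44 0 0 0.413 1"

```text
clock: 15.28
tool_pos: [0.5198, 0.0022, 0.1999]
tcp_rot: [0.196, 3.135, 0.001]
contact_force: [-0.8, 0.5, 0.7]
finger_gap: 0.016
```

```bash
python3 grip.py 1
```

```text
[0.51983035 0.00213181 0.1997714 ] [-0.0331008  -0.21255232  0.31497363] 0.01620131893914789
z-0.006 n77 x95 0.0097 y 0.0003
z0.000 n68 x95 0.0096 y -0.0001
z0.003 n60 x95 0.0095 y 0.0003
z0.006 n62 x95 0.0097 y -0.0001
z0.009 n21 x95 0.0094 y 0.0002
z0.030 n32 x95 0.0033 y 0.0006
z0.036 n27 x95 0.0030 y 0.0006
z0.042 n33 x95 0.0033 y 0.0011
z0.048 n33 x95 0.0038 y 0.0006
z0.054 n28 x95 0.0041 y -0.0001
z0.057 n7 x95 0.0039 y 0.0006
over [-0.01  0.02 -0.01] [0.    0.    0.002]
in [-0.01  0.01  5.13] [0.    0.    0.002]
```

>>> drive_tool --pt "-0.03 0 1.2 0 0 0 1" --pt "-0.03 0 2.4 0 0 0 1" --pt "-0.03 0 3.0 0 0 0 1" --pt "-0.03 0 3.5 0 0 0 1" --pt "-0.03 0 4.1 0 0 0 1" --pt "-0.03 0 4.7 0 0 0 1" --pt "-0.03 0 5.0 0 0 0 1" --pt "-0.03 0 5.1 0 0 0 1" --pt "-0.03 0 5.15 0 0 0 1" --pt "-0.03 0 5.15 0 0 0 1" --pt "-0.03 0 5.15 0 0 0 0.45" --pt "-0.03 0 5.15 0 0 0 0.45" --pt "-0.03 0 5.15 0 0 0 0.45" --pt "-0.03 0 4.2 0 0 0 0.45" --pt "-0.03 0 3 0 0 0 0.45" --pt "-0.03 0 1.5 0 0 0 0.45" --pt "0 0 0 0 0 0 0.45" --pt "0 0 0 0 0 0 0.45" --pt "0 0 0 0 0 0 0.45"

```text
clock: 16.92
tool_pos: [0.5207, 0.0012, 0.2015]
tcp_rot: [0.199, 3.132, 0.001]
contact_force: [-0.9, -0.3, -0.6]
finger_gap: 0.0471
```

```bash
python3 seated.py 0
```

```text
[0.51989812 0.00118036 0.19998139] [-0.65048789  0.26669842 -0.2978232 ] 0.04696475870541394
1 [0.52010787 0.00248117] ((0.5195966958999634, 0.002473863074555993), 0.009163156151771545) [0.51904246 0.00276318 0.08536008] 639
2 [ 0.54986802 -0.0013048 ] ((0.5491928458213806, -0.00047838236787356436), 0.009070350788533688) [ 5.48562042e-01 -3.58488265e-04  8.52872809e-02] 595
3 [ 0.57962817 -0.00509076] ((0.5786625742912292, -0.004910731688141823), 0.009421327151358128) [ 0.57783159 -0.00519078  0.08520146] 562
grasp [2.43 9.35 5.44] [ 0.     0.    -0.413]
m [2.44 9.4  5.44] [ 0.     0.001 -0.413]
```

>>> drive_tool --pt "2.43 9.37 0 0 0 -0.413 0.45" --pt "2.43 9.37 0 0 0 -0.413 0.45" --pt "2.43 9.37 0 0 0 -0.413 0.45" --pt "2.43 9.37 0 0 0 -0.413 0.45" --pt "2.43 9.37 1 0 0 -0.413 0.45" --pt "2.43 9.37 2 0 0 -0.413 0.45" --pt "2.43 9.37 3 0 0 -0.413 0.45" --pt "2.43 9.37 4 0 0 -0.413 0.45" --pt "2.43 9.37 5 0 0 -0.413 0.45" --pt "2.43 9.37 5.44 0 0 -0.413 0.45" --pt "2.43 9.37 5.44 0 0 -0.413 0.45" --pt "2.43 9.37 5.44 0 0 -0.413 0.45" --pt "2.43 9.37 5.44 0 0 -0.413 1" --pt "2.43 9.37 5.44 0 0 -0.413 1" --pt "2.43 9.37 5.44 0 0 -0.413 1" --pt "2.43 9.37 5.44 0 0 -0.413 1" --pt "2.43 9.37 5.44 0 0 -0.413 1" --pt "2.43 9.37 5.44 0 0 -0.413 1"

```text
clock: 18.47
tool_pos: [0.4899, 0.2413, 0.0648]
tcp_rot: [-0.447, 3.108, 0.001]
contact_force: [-0.2, -0.3, 8.1]
finger_gap: 0.0165
```

>>> drive_tool --pt "0 0 -0.5 0 0 0 1" --pt "0 0 -1.5 0 0 0 1" --pt "0 0 -3 0 0 0 1" --pt "0 0 -4.5 0 0 0 1" --pt "0 0 -5.44 0 0 0 1" --pt "2.62 -9.06 -5.44 0 0 0.413 1" --pt "2.62 -9.06 -5.44 0 0 0.413 1" --pt "2.62 -9.06 -5.44 0 0 0.413 1" --pt "2.62 -9.06 -5.44 0 0 0.413 1" --pt "2.62 -9.06 -5.44 0 0 0.413 1" --pt "2.62 -9.06 -5.44 0 0 0.413 1" --pt "2.62 -9.06 -5.44 0 0 0.413 1" --pt "2.62 -9.06 -5.44 0 0 0.413 1" --pt "2.62 -9.06 -5.44 0 0 0.413 1" --pt "2.62 -9.06 -5.44 0 0 0.413 1" --pt "2.62 -9.06 -5.44 0 0 0.413 1"

```text
clock: 19.8
tool_pos: [0.4903, 0.0064, 0.1997]
tcp_rot: [0.196, 3.135, 0.001]
contact_force: [0.3, -0.5, -0.2]
finger_gap: 0.0164
```

```bash
python3 grip.py 0
```

```text
[0.49031246 0.00623089 0.19963967] [-0.21271932  0.16086267  0.00857317] 0.016128638589762097
z-0.006 n78 x95 0.0096 y -0.0001
z0.000 n65 x95 0.0096 y -0.0001
z0.003 n63 x95 0.0098 y -0.0001
z0.006 n67 x95 0.0097 y -0.0001
z0.009 n17 x95 0.0093 y -0.0005
z0.030 n32 x95 0.0032 y 0.0013
z0.036 n21 x95 0.0032 y 0.0006
z0.042 n28 x95 0.0033 y 0.0004
z0.048 n39 x95 0.0043 y 0.0006
z0.054 n25 x95 0.0042 y 0.0006
z0.057 n5 x95 0.0037 y -0.0004
over [-0.    0.   -0.01] [0.    0.    0.001]
in [-0.    0.    5.13] [0.    0.    0.001]
```

>>> drive_tool --pt "-0.03 0 1.2 0 0 0 1" --pt "-0.03 0 2.4 0 0 0 1" --pt "-0.03 0 3.0 0 0 0 1" --pt "-0.03 0 3.5 0 0 0 1" --pt "-0.03 0 4.1 0 0 0 1" --pt "-0.03 0 4.7 0 0 0 1" --pt "-0.03 0 5.0 0 0 0 1" --pt "-0.03 0 5.1 0 0 0 1" --pt "-0.03 0 5.15 0 0 0 1" --pt "-0.03 0 5.15 0 0 0 1" --pt "-0.03 0 5.15 0 0 0 0.45" --pt "-0.03 0 5.15 0 0 0 0.45" --pt "-0.03 0 5.15 0 0 0 0.45" --pt "-0.03 0 4.2 0 0 0 0.45" --pt "-0.03 0 3 0 0 0 0.45" --pt "-0.03 0 1.5 0 0 0 0.45" --pt "0 0 0 0 0 0 0.45" --pt "0 0 -1.6 0 0 0 0.45" --pt "0 0 -1.6 0 0 0 0.45" --pt "0 0 -1.6 0 0 0 0.45"

```text
clock: 21.52
tool_pos: [0.4911, 0.0055, 0.2416]
tcp_rot: [0.198, 3.131, 0.001]
contact_force: [-0.7, -0.4, 0.3]
finger_gap: 0.0467
```

```bash
python3 seated.py -1; python3 - <<'E'
from h import *
f=ctrl.grab_frame("top"); P=cloud(f)
q=box(P,[.33,-.40,.016],[.53,-.20,.026]); print("rib",rect(q),len(q))
q=box(P,[.53,-.36,.003],[.68,-.22,.03]); print("pin",rect(q),len(q)) 
pr(("plate view",(.43,-.284),.2,np.radians(104)))
E
```

```text
[0.4902852  0.00543093 0.23994876] [-0.77859793  0.00706737 -0.50917715] 0.04694511095005849
0 [0.49034772 0.00626714] ((0.4905923306941986, 0.0069259763695299625), 0.009078745730221272) [0.48982429 0.0070705  0.08538154] 493
1 [0.52010787 0.00248117] ((0.5194915533065796, 0.0027637025341391563), 0.009145044721662998) [0.51895642 0.00277981 0.08535196] 465
2 [ 0.54986802 -0.0013048 ] ((0.5493428707122803, -0.00015310064190998673), 0.009302324615418911) [ 5.48557005e-01 -4.00023719e-04  8.53084649e-02] 438
3 [ 0.57962817 -0.00509076] ((0.5790465474128723, -0.005208927672356367), 0.009339786134660244) [ 0.57782204 -0.00515787  0.08522711] 415
rib (array([ 0.43020432, -0.28350858]), 60.23221206665039, 13.872020721435547, 13.541023254394531) 231
pin (array([ 0.60488403, -0.29003323]), 149.5142822265625, 139.54295349121094, 0.04031289741396904) 641
plate view [  0.91 -11.78   1.56] [-0.    -0.001 -0.371]
```

>>> drive_tool --pt "0.9 -11.8 0 0 0 -0.371 0.45" --pt "0.9 -11.8 0 0 0 -0.371 0.45" --pt "0.9 -11.8 0 0 0 -0.371 0.45" --pt "0.9 -11.8 0 0 0 -0.371 0.45" --pt "0.9 -11.8 1.6 0 0 -0.371 0.45" --pt "0.9 -11.8 1.6 0 0 -0.371 0.45" --pt "0.9 -11.8 1.6 0 0 -0.371 0.45" --pt "0.9 -11.8 1.6 0 0 -0.371 0.45" --pt "0.9 -11.8 1.6 0 0 -0.371 0.45" --pt "0.9 -11.8 1.6 0 0 -0.371 0.45" --pt "0.9 -11.8 1.6 0 0 -0.371 0.45" --pt "0.9 -11.8 1.6 0 0 -0.371 0.45"

```text
clock: 22.62
tool_pos: [0.4309, -0.2833, 0.1991]
tcp_rot: [0.385, -3.117, -0.001]
contact_force: [0.1, 0.4, -0.3]
finger_gap: 0.0474
```

```bash
python3 - <<'E'
from h import *
f=ctrl.grab_frame("wrist"); save(f,"w5"); P=cloud(f); s=ctrl.sense(); print(s["tool_pos"],np.percentile(P[:,2],[5,50]))
q=box(P,[.33,-.38,.016],[.53,-.2,.026]); print("rib",rect(q),len(q),np.median(q[:,2]),q.mean(0)); c,_,_,a=rect(q)
d=f["pixels"].astype(int); 
q=box(P,[.33,-.38,.003],[.53,-.2,.009]); h=q[:,:2]-c; 
print("plate",rect(q),len(q),np.median(q[:,2]))
E
```

```text
[ 0.430978   -0.28339288  0.1993491 ] [-1.51379637e-03 -6.98045962e-05]
rib (array([ 0.43236365, -0.28364038]), 60.55253219604492, 11.978414535522461, 14.370600700378418) 1238 0.020515765869010938 [ 0.43121502 -0.28376056  0.02047325]
plate (array([ 0.4321745 , -0.28370331]), 139.840087890625, 84.04637145996094, 14.426146507263184) 16430 0.004601964097524058
```

View pics/w5.png

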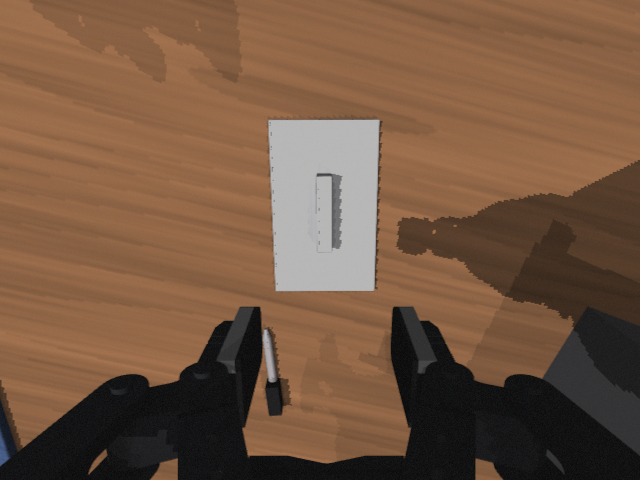

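The wrist view shows the plate centred at about (325,205) with its rib up, and the pin at (272,370) with its grip away from the robot.

```bash
python3 - <<'E'
from h import *
p=(.4322,-.2837); a=np.radians(104.4)
pr(("g",p,.010,a)); prb([*p,.010],a,("over",case(0,0),.20,CY))
E
```

```text
g [-0.05 -0.03  7.57] [ 0.001 -0.    -0.005]
over [-7.22  9.83 -7.6 ] [0.    0.    0.378]
```

>>> drive_tool --pt "-0.05 -0.03 1.5 0 0 -0.005 0.45" --pt "-0.05 -0.03 3 0 0 -0.005 0.45" --pt "-0.05 -0.03 4.5 0 0 -0.005 0.45" --pt "-0.05 -0.03 6 0 0 -0.005 0.45" --pt "-0.05 -0.03 7 0 0 -0.005 0.45" --pt "-0.05 -0.03 7.57 0 0 -0.005 0.45" --pt "-0.05 -0.03 7.57 0 0 -0.005 0.45" --pt "-0.05 -0.03 7.57 0 0 -0.005 0.45" --pt "-0.05 -0.03 7.57 0 0 -0.005 1" --pt "-0.05 -0.03 7.57 0 0 -0.005 1" --pt "-0.05 -0.03 7.57 0 0 -0.005 1" --pt "-0.05 -0.03 7.57 0 0 -0.005 1" --pt "-0.05 -0.03 7.57 0 0 -0.005 1" --pt "-0.05 -0.03 7.57 0 0 -0.005 1" --pt "-0.05 -0.03 7.57 0 0 -0.005 1" --force 60

```text
clock: 23.92
tool_pos: [0.4328, -0.2852, 0.0117]
tcp_rot: [-0.39, 3.115, -0.002]
contact_force: [-1.8, 2.2, 15.3]
finger_gap: 0.0101
```

>>> drive_tool --pt "0 0 -0.5 0 0 0 1" --pt "0 0 -1.5 0 0 0 1" --pt "0 0 -3 0 0 0 1" --pt "0 0 -4.5 0 0 0 1" --pt "0 0 -6 0 0 0 1" --pt "0 0 -7.6 0 0 0 1" --pt "-7.22 9.83 -7.6 0 0 0.378 1" --pt "-7.22 9.83 -7.6 0 0 0.378 1" --pt "-7.22 9.83 -7.6 0 0 0.378 1" --pt "-7.22 9.83 -7.6 0 0 0.378 1" --pt "-7.22 9.83 -7.6 0 0 0.378 1" --pt "-7.22 9.83 -7.6 0 0 0.378 1" --pt "-7.22 9.83 -7.6 0 0 0.378 1" --pt "-7.22 9.83 -7.6 0 0 0.378 1" --pt "-7.22 9.83 -7.6 0 0 0.378 1" --pt "-7.22 9.83 -7.6 0 0 0.378 1" --pt "-7.22 9.83 -7.6 0 0 0.378 1" --pt "-7.22 9.83 -7.6 0 0 0.378 1" --pt "-7.22 9.83 -7.6 0 0 0.378 1" --pt "-7.22 9.83 -7.6 0 0 0.378 1"

```text
clock: 25.58
tool_pos: [0.5462, -0.0032, 0.2005]
tcp_rot: [0.204, 3.135, -0.0]
contact_force: [0.6, -0.7, -1.5]
finger_gap: 0.0101
```

```bash
python3 - <<'E'
from h import *
f=ctrl.grab_frame("wrist"); save(f,"w6"); P=cloud(f); s=ctrl.sense(); print(s["tool_pos"],s["finger_gap"],s["contact_force"])
r=R.from_rotvec(s["tcp_rot"]); L=r.inv().apply(P-s["tool_pos"])
for z in (.0,.002,.004,.006,.008,.010): print(z,(abs(L[:,2]-z)<.001).sum(),end=' ')
q=L[(L[:,2]>-.004)&(L[:,2]<.012)&(abs(L[:,1])<.06)&(abs(L[:,0])<.09)]; print("plate in tool",rect(q[q[:,0]>.015] if 0 else q),len(q),q.min(0),q.max(0))
k=q[(q[:,0]>.02)]; A=np.c_[k[:,:2],np.ones(len(k))]; print("plane",np.linalg.lstsq(A,k[:,2],rcond=None)[0])
pr(("over",case(0,0),.2,CY),("seat",case(0,0),.0985,CY))
E
```

```text
[ 0.5462264  -0.00297516  0.20044882] 0.009930290173055382 [-0.05376705  0.57049242 -1.48375855]
0.0 59 0.002 58 0.004 67 0.006 19891 0.008 28476 0.01 232 plate in tool (array([0.00049678, 0.00049331]), 140.27191162109375, 84.58247375488281, 0.04704977199435234) 48922 [-0.06963865 -0.04175349 -0.00398656] [0.07063731 0.042838   0.01131414]
plane [ 0.00632617 -0.00099051  0.00678716]
over [0.02 0.08 0.02] [-0.     0.    -0.003]
seat [0.02 0.08 4.08] [-0.     0.    -0.003]
```

View pics/w6.png

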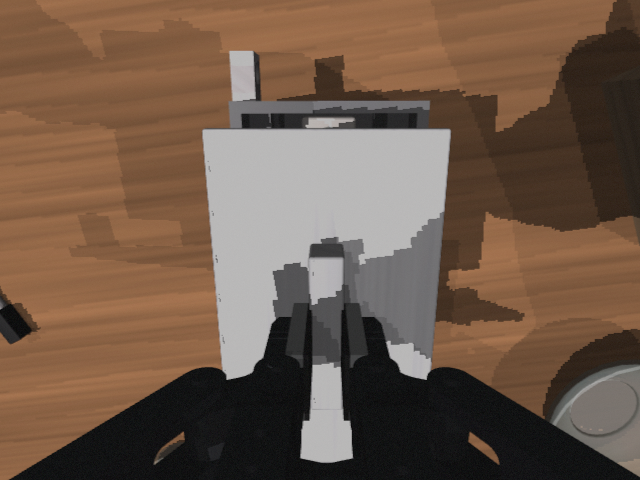

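>>> drive_tool --pt "0 0.06 0.5 0 0 -0.003 1" --pt "0 0.06 1.2 0 0 -0.003 1" --pt "0 0.06 2 0 0 -0.003 1" --pt "0 0.06 2.6 0 0 -0.003 1" --pt "0 0.06 2.8 0 0 -0.003 1" --pt "0 0.06 2.8 0 0 -0.003 1" --pt "0 0.06 2.8 0 0 -0.003 1"

```text
clock: 26.22
tool_pos: [0.5467, -0.001, 0.1308]
tcp_rot: [0.198, 3.135, -0.0]
contact_force: [-0.3, -0.7, -0.3]
finger_gap: 0.0095
```

```bash
python3 - <<'E'
from h import *
s=ctrl.sense(); print(s["tool_pos"],s["contact_force"])
pr(("seat",case(0,0),.1005,CY))
E
```

```text
[ 0.54673603 -0.00101122  0.13080584] [-0.26535821 -0.7333777  -0.26861041]
seat [0.03 0.   1.21] [-0.  0.  0.]
```

>>> drive_tool --pt "0.01 -0.01 0.4 0 0 0 1" --pt "0.01 -0.01 0.8 0 0 0 1" --pt "0.01 -0.01 1.05 0 0 0 1" --pt "0.01 -0.01 1.15 0 0 0 1" --pt "0.01 -0.01 1.2 0 0 0 1" --pt "0.01 -0.01 1.2 0 0 0 1"

```text
clock: 26.72
tool_pos: [0.5457, -0.001, 0.1007]
tcp_rot: [-0.198, -3.134, -0.0]
contact_force: [-7.6, 1.0, 14.3]
finger_gap: 0.0097
```

>>> drive_tool --pt "0 0 0 0 0 0 0.55" --pt "0 0 0 0 0 0 0.55" --pt "0 0 0 0 0 0 0.55" --pt "0 0 -0.5 0 0 0 0.55" --pt "0 0 -2 0 0 0 0.55" --pt "0 0 -4 0 0 0 0.55" --pt "0 0 -5.6 0 0 0 0.55" --pt "0 0 -5.6 0 0 0 0.55" --pt "0 0 -5.6 0 0 0 0.55"

```text
clock: 27.47
tool_pos: [0.5477, -0.001, 0.2434]
tcp_rot: [0.197, 3.13, 0.002]
contact_force: [-0.7, 0.4, -1.9]
finger_gap: 0.0381
```

```bash
python3 - <<'E'
from h import *
f=ctrl.grab_frame("wrist"); save(f,"w7"); P=cloud(f); s=ctrl.sense(); print(s["tool_pos"],s["contact_force"])
d=(P[:,:2]-C)@CR; l=np.c_[d,P[:,2]]
q=l[(abs(l[:,0])<.073)&(abs(l[:,1])<.044)&(l[:,2]>.085)&(l[:,2]<.1)]
A=np.c_[q[:,:2],np.ones(len(q))]; print("plate plane",np.linalg.lstsq(A,q[:,2],rcond=None)[0],rect(q),np.percentile(q[:,2],[5,50,95]))
q=l[(abs(l[:,0])<.073)&(abs(l[:,1])<.044)&(l[:,2]>.106)&(l[:,2]<.113)]; print("rib",rect(q))
f=ctrl.grab_frame("top"); P=cloud(f)
q=box(P,[.625,-.09,.13],[.75,.08,.32]); d=(q[:,:2]-C)@CR; x=d[:,0]-.08; z=q[:,2]-.113
x0=d[abs(d[:,1])<.04]; zz=z[abs(d[:,1])<.04]; print("lid slope",np.polyfit(zz,x0[:,0]-.08,1), "ang",np.pi/2+np.arctan(np.polyfit(zz,x0[:,0],1)[0]),d.min(0),d.max(0),z.max())
E
```

```text
[ 0.54678112 -0.00091291  0.24139566] [-0.42132549 -0.0596375  -0.87902596]
plate plane [0.00163658 0.0005755  0.09352541] (array([2.60826111e-04, 2.64854431e-05]), 145.5076446533203, 87.97610473632812, 0.024808254092931747) [0.09234569 0.09355995 0.09469737]
rib (array([-0.00054029,  0.00063351]), 60.25529861450195, 11.81407642364502, -0.3278045654296875)
lid slope [0.13556392 0.0173162 ] ang 1.705538834992873 [ 0.11224714 -0.02087446] [0.12872342 0.05008336] 0.18281219877783916
```

```bash
python3 - <<'E'
from h import *
pr(("up",C,.36,CY),("back",case(.2,0.0),.36,CY),("dn",case(.2,0),.245,CY),("push",case(-.02,0),.20,CY))
E
```

```text
up [ 0.01  0.   -4.79] [0.    0.    0.001]
back [-7.99 -0.   -4.79] [0.    0.    0.001]
dn [-7.99 -0.   -0.19] [0.    0.    0.001]
push [0.81 0.   1.61] [0.    0.    0.001]
```

>>> drive_tool --pt "0 0 -1.6 0 0 0 1" --pt "0 0 -3.2 0 0 0 1" --pt "0 0 -4.8 0 0 0 1" --pt "-1.6 0 -4.8 0 0 0 1" --pt "-3.2 0 -4.8 0 0 0 1" --pt "-4.8 0 -4.8 0 0 0 1" --pt "-6.4 0 -4.8 0 0 0 1" --pt "-8 0 -4.8 0 0 0 1" --pt "-8 0 -4.8 0 0 0 1" --pt "-8 0 -4.8 0 0 0 1" --pt "-8 0 -3.4 0 0 0 1" --pt "-8 0 -2 0 0 0 1" --pt "-8 0 -0.6 0 0 0 1" --pt "-8 0 -0.2 0 0 0 1" --pt "-8 0 -0.2 0 0 0 1" --pt "-8 0 -0.2 0 0 0 1"

```text
clock: 28.9
tool_pos: [0.7447, -0.0261, 0.2468]
tcp_rot: [0.197, 3.135, 0.0]
contact_force: [-0.6, -0.4, 0.5]
finger_gap: -0.0
```

>>> drive_tool --pt "1 0 0 0 0 0 1" --pt "2 0 0 0 0 0 1" --pt "2.5 0 0 0 0 0 1" --pt "3 0 0 0 0 0 1" --pt "3.5 0 0 0 0 0 1" --pt "4 0 0 0 0 0 1" --pt "4.5 0 0 0 0 0 1" --pt "5 0 0 0 0 0 1" --pt "5.5 0 0.1 0 0 0 1" --pt "6 0 0.2 0 0 0 1" --pt "6.5 0 0.4 0 0 0 1" --pt "7 0 0.6 0 0 0 1" --pt "7.4 0 0.9 0 0 0 1" --pt "7.8 0 1.2 0 0 0 1" --pt "8.2 0 1.5 0 0 0 1" --pt "8.6 0 1.8 0 0 0 1" --pt "8.8 0 1.8 0 0 0 1" --pt "8.8 0 1.8 0 0 0 1" --pt "8.8 0 1.8 0 0 0 1"

```text
clock: 30.48
tool_pos: [0.5276, 0.0016, 0.202]
tcp_rot: [0.197, 3.133, 0.001]
contact_force: [0.5, 0.8, 0.2]
finger_gap: 0.0002
```

```bash
python3 - <<'E'
from h import *
f=ctrl.grab_frame("scene"); save(f,"s1",(160,60,480,300),2); s=ctrl.sense(); print(s["tool_pos"],s["contact_force"])
P=cloud(f); d=(P[:,:2]-C)@CR; l=np.c_[d,P[:,2]]; q=l[(abs(l[:,0]+.02)<.05)&(abs(l[:,1])<.045)]
q=l[(abs(l[:,1])<.04)&(l[:,0]>-.075)&(l[:,0]<.07)&(l[:,2]>.08)&(l[:,2]<.18)]; print(len(q)); print([ (round(x,2),round(float(np.median(q[abs(q[:,0]-x)<.01][:,2])),4)) for x in (.05,.03,-.03,-.05) if (abs(q[:,0]-x)<.01).any()])
E
```

```text
[0.52761715 0.00153026 0.20168163] [ 0.33460259 -0.01458779 -0.69175021]
2302
[(0.05, 0.1346), (0.03, 0.1438), (-0.03, 0.1704), (-0.05, 0.1755)]
```

View pics/s1.png

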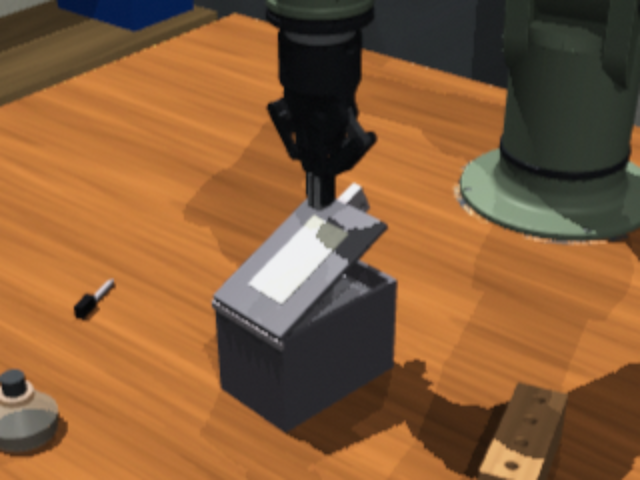

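The scene view shows the lid about 25° from shut and still sinking. I follow it down and press lightly.

>>> drive_tool --pt "1.2 0 0 0 0 0 1" --pt "1.2 0 0 0 0 0 1" --pt "1.2 0 1 0 0 0 1" --pt "1.2 0 2 0 0 0 1" --pt "1.2 0 2.6 0 0 0 1" --pt "1.2 0 2.9 0 0 0 1" --pt "1.2 0 3.1 0 0 0 1" --pt "1.2 0 3.2 0 0 0 1" --pt "1.2 0 3.25 0 0 0 1" --pt "1.2 0 3.25 0 0 0 1" --pt "1.2 0 3.25 0 0 0 1"

```text
clock: 31.45
tool_pos: [0.4971, 0.0052, 0.1208]
tcp_rot: [0.198, 3.134, 0.001]
contact_force: [-9.1, 0.2, 24.1]
finger_gap: 0.0001
```

>>> drive_tool --pt "0 0 -1 0 0 0 0.4" --pt "0 0 -2.5 0 0 0 0.4" --pt "0 0 -4 0 0 0 0.4" --pt "0 0 -4.8 0 0 0 0.4" --pt "0 0 -4.8 0 0 0 0.4" --pt "0 0 -4.8 0 0 0 0.4"

```text
clock: 31.95
tool_pos: [0.4975, 0.0053, 0.241]
tcp_rot: [0.197, 3.132, 0.001]
contact_force: [0.9, 0.0, -0.4]
finger_gap: 0.0512
```

```bash
python3 - <<'E'
from h import *
f=ctrl.grab_frame("wrist"); save(f,"w8"); P=cloud(f); s=ctrl.sense(); print(s["tool_pos"])
d=(P[:,:2]-C)@CR; l=np.c_[d,P[:,2]]
q=l[(abs(l[:,0]+.01)<.06)&(abs(l[:,1])<.045)&(l[:,2]>.1)&(l[:,2]<.15)]; A=np.c_[q[:,:2],np.ones(len(q))]; print("lid plane",np.linalg.lstsq(A,q[:,2],rcond=None)[0],np.median(q[:,2]))
q=l[(abs(l[:,0]+.096)<.011)&(abs(l[:,1]+.03)<.045)&(l[:,2]>.09)&(l[:,2]<.13)]
for a in np.arange(-.06,.012,.003):
    m=q[abs(q[:,1]-a)<.0015]; 
    if len(m): print(round(a,3),len(m),np.round([m[:,0].min(),m[:,0].max(),m[:,2].min(),m[:,2].max()],4))
f=ctrl.grab_frame("top"); P=cloud(f); q=box(P,[.53,-.36,.003],[.68,-.20,.03]); print("pin",rect(q),len(q),q.min(0),q.max(0)) 
E
```

```text
[0.49689677 0.00531014 0.2397243 ]
lid plane [5.98053515e-03 8.51550634e-05 1.21254977e-01] 0.12114708561981319
-0.051 18 [-0.1039 -0.0858  0.0933  0.108 ]
-0.048 149 [-0.104  -0.0851  0.0941  0.1092]
-0.045 161 [-0.104  -0.085   0.0935  0.1094]
-0.042 160 [-0.104  -0.0851  0.0939  0.1094]
-0.039 236 [-0.104  -0.0851  0.0907  0.1101]
-0.018 75 [-0.104  -0.0852  0.0928  0.1226]
-0.015 178 [-0.104  -0.0851  0.0917  0.1228]
-0.012 179 [-0.104  -0.0852  0.092   0.122 ]
-0.009 178 [-0.104  -0.0851  0.0917  0.1226]
-0.006 136 [-0.104  -0.0851  0.0908  0.1223]
pin (array([ 0.60492883, -0.28011176]), 158.4219970703125, 150.00254821777344, 89.82283020019531) 718 [ 0.53007784 -0.35948488  0.00300376] [ 0.67982114 -0.20073186  0.02114324]
```

View pics/w8.png

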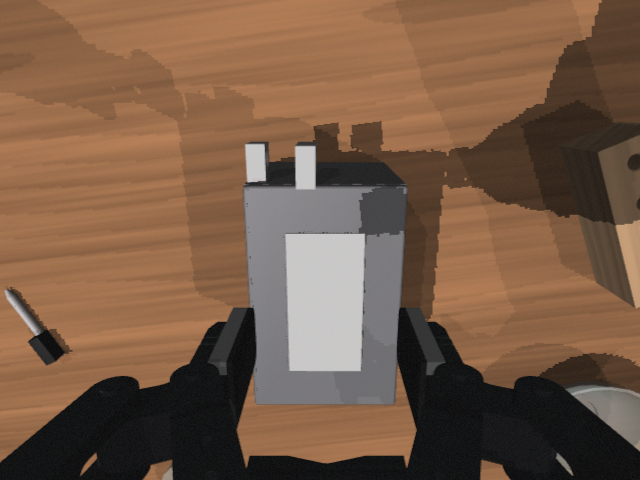

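```bash
python3 - <<'E'
from h import *
print(ctrl.sense()["joints"].round(2))
pr(("v",(.56,-.285),.2,np.radians(105)))
f=ctrl.grab_frame("top"); P=cloud(f); q=box(P,[.50,-.38,.0045],[.70,-.18,.03]); print(len(q)); 
import scipy.cluster.hierarchy as H
k=H.fcluster(H.linkage(q[:,:2]),.008,'distance')
for i in set(k):
    if (k==i).sum()>15: print((k==i).sum(),rect(q[k==i]))
E
```

```text
[-0.24  0.31  0.13  1.93 -0.05  0.91  1.37]
v [ -3.98 -11.2    1.56] [ 0.    -0.    -0.388]
390
233 (array([ 0.58425922, -0.29323608]), 80.10613250732422, 20.83150291442871, 15.6762056350708)
```

>>> drive_tool --pt "-3.98 -11.2 0 0 0 -0.388 0.4" --pt "-3.98 -11.2 0 0 0 -0.388 0.4" --pt "-3.98 -11.2 0 0 0 -0.388 0.4" --pt "-3.98 -11.2 0 0 0 -0.388 0.4" --pt "-3.98 -11.2 0 0 0 -0.388 0.4" --pt "-3.98 -11.2 1.56 0 0 -0.388 0.4" --pt "-3.98 -11.2 1.56 0 0 -0.388 0.4" --pt "-3.98 -11.2 1.56 0 0 -0.388 0.4" --pt "-3.98 -11.2 1.56 0 0 -0.388 0.4" --pt "-3.98 -11.2 1.56 0 0 -0.388 0.4" --pt "-3.98 -11.2 1.56 0 0 -0.388 0.4" --pt "-3.98 -11.2 1.56 0 0 -0.388 0.4"

```text
clock: 33.1
tool_pos: [0.5604, -0.2838, 0.2]
tcp_rot: [0.413, -3.114, -0.001]
contact_force: [0.3, 0.7, -0.7]
finger_gap: 0.0513
```

```bash
cat > pinlook.py <<'E'
from h import *
f=ctrl.grab_frame("wrist"); save(f,"w9"); P=cloud(f); s=ctrl.sense(); print(s["tool_pos"],s["joints"].round(2))
q=box(P,[.48,-.38,.0035],[.70,-.18,.03])
n=np.hypot(q[:,0]-.588,q[:,1]+.29)<.08; q=q[n]
print("all",rect(q),len(q)); g=q[q[:,2]>.0105]; print("grip",rect(g),len(g),np.percentile(g[:,2],90)); h=q[q[:,2]<.0095]; print("shaft",rect(h),len(h))
E
python3 pinlook.py
```

```text
[ 0.56048434 -0.2838233   0.20026052] [ 0.29  0.56  0.13  1.63 -0.08  0.96  2.28]
all (array([ 0.58602136, -0.29463651]), 82.01480865478516, 12.158411979675293, 19.178638458251953) 1179
grip (array([ 0.6104375 , -0.28618292]), 30.33830451965332, 12.106804847717285, 19.104970932006836) 548 0.016456698718187147
shaft (array([ 0.58484845, -0.29518448]), 79.39881134033203, 11.10082721710205, 21.586183547973633) 625
```

View pics/w9.png

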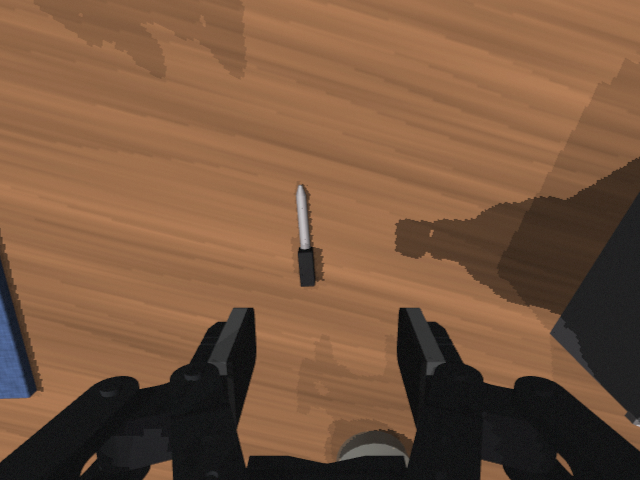

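```bash
python3 - <<'E'
from h import *
p=(.6123,-.2855); a=np.radians(109.1)
pr(("g",p,.005,a))
E
```

```text
g [-1.98 -0.61  7.81] [ 0.    0.   -0.07]
```

>>> drive_tool --pt "-1.98 -0.61 1.5 0 0 -0.07 0.4" --pt "-1.98 -0.61 3 0 0 -0.07 0.4" --pt "-1.98 -0.61 4.5 0 0 -0.07 0.5" --pt "-1.98 -0.61 6 0 0 -0.07 0.5" --pt "-1.98 -0.61 7 0 0 -0.07 0.5" --pt "-1.98 -0.61 7.6 0 0 -0.07 0.5" --pt "-1.98 -0.61 7.8 0 0 -0.07 0.5" --pt "-1.98 -0.61 7.8 0 0 -0.07 0.5" --pt "-1.98 -0.61 7.8 0 0 -0.07 0.5" --pt "-1.98 -0.61 7.8 0 0 -0.07 1" --pt "-1.98 -0.61 7.8 0 0 -0.07 1" --pt "-1.98 -0.61 7.8 0 0 -0.07 1" --pt "-1.98 -0.61 7.8 0 0 -0.07 1" --pt "-1.98 -0.61 7.8 0 0 -0.07 1" --pt "-1.98 -0.61 7.8 0 0 -0.07 1" --pt "-1.98 -0.61 7.8 0 0 -0.07 1" --force 60

```text
clock: 34.48
tool_pos: [0.6128, -0.2872, 0.0068]
tcp_rot: [-0.519, 3.097, -0.002]
contact_force: [-2.8, 0.5, 12.1]
finger_gap: 0.0101
```

```bash
python3 - <<'E'
from h import *
K=case(-.0943,-.05); print(K)
st=case(-.0943,-.05-.017-.075)
p=ctrl.sense()["tool_pos"]
for z in (.2,): pr(("lift",p[:2],z,np.radians(109.1)),("start",st,z,CY-np.pi/2))
E
```

```text
[ 0.44604398 -0.03849968]
lift [-0.01 -0.01 -7.73] [-0.001  0.002 -0.001]
start [ 4.68  8.27 -7.75] [1.000e-03 2.000e-03 2.029e+00]
```

>>> drive_tool --pt "0 0 -0.5 0 0 0 1" --pt "0 0 -1.5 0 0 0 1" --pt "0 0 -3 0 0 0 1" --pt "0 0 -4.5 0 0 0 1" --pt "0 0 -6 0 0 0 1" --pt "1 1.5 -7.75 0 0 0.2 1" --pt "2 3 -7.75 0 0 0.4 1" --pt "3 5 -7.75 0 0 0.6 1" --pt "4.68 8.27 -7.75 0 0 0.8 1" --pt "4.68 8.27 -7.75 0 0 1.0 1" --pt "4.68 8.27 -7.75 0 0 1.1 1" --pt "4.68 8.27 -7.75 0 0 1.2 1" --pt "4.68 8.27 -7.75 0 0 1.3 1" --pt "4.68 8.27 -7.75 0 0 1.4 1" --pt "4.68 8.27 -7.75 0 0 1.5 1" --pt "4.68 8.27 -7.75 0 0 1.6 1" --pt "4.68 8.27 -7.75 0 0 1.7 1" --pt "4.68 8.27 -7.75 0 0 1.8 1" --pt "4.68 8.27 -7.75 0 0 1.9 1" --pt "4.68 8.27 -7.75 0 0 2.029 1"

```text
clock: 36.15
tool_pos: [0.4341, -0.1295, 0.1998]
tcp_rot: [2.197, 2.245, 0.003]
contact_force: [0.6, 0.1, 0.0]
finger_gap: 0.0101
```

```bash
python3 - <<'E'
from h import *
print(ctrl.sense()["joints"].round(2))
st=case(-.0943,-.05-.017-.075)
pr(("start",st,.2,CY-np.pi/2))
E
```

```text
[-0.3   0.34  0.58  2.09 -0.26  0.78  0.46]
start [-0.01  0.01 -0.01] [ 0.001 -0.001  0.148]
```

>>> drive_tool --pt "0 0 0 0 0 0.1 1" --pt "0 0 1 0 0 0.148 1" --pt "0 0 2 0 0 0.148 1" --pt "0 0 3 0 0 0.148 1" --pt "0 0 3.96 0 0 0.148 1" --pt "0 0 3.96 0 0 0.148 1" --pt "0 0 3.96 0 0 0.148 1" --pt "0 0 3.96 0 0 0.148 1" --pt "0 0 3.96 0 0 0.148 1"

```text
clock: 36.9
tool_pos: [0.4348, -0.1297, 0.1014]
tcp_rot: [2.35, 2.083, 0.003]
contact_force: [1.3, 0.3, -0.6]
finger_gap: 0.01
```

```bash
cat > pinfit.py <<'E'
from h import *
import sys
f=ctrl.grab_frame("wrist"); save(f,sys.argv[1]); P=cloud(f); s=ctrl.sense(); print(s["tool_pos"],s["contact_force"])
r=R.from_rotvec(s["tcp_rot"]); L=r.inv().apply(P-s["tool_pos"])
# shaft: along tool +x, x 17..69 ahead
q=L[(L[:,0]>.02)&(L[:,0]<.085)&(abs(L[:,1])<.012)&(abs(L[:,2]-.003)<.012)]
for x in np.arange(.014,.08,.006):
    m=q[abs(q[:,0]-x)<.003]
    if len(m)>3: print("x%.3f n%d y %.4f..%.4f mid %.4f ztop %.4f"%(x,len(m),m[:,1].min(),m[:,1].max(),(m[:,1].min()+m[:,1].max())/2,np.percentile(m[:,2],3)))
print("tip x",q[:,0].max())
d=(P[:,:2]-C)@CR; l=np.c_[d,P[:,2]]
for n,y0,y1 in (("ck",-.055,-.034),("lk",-.021,-.003)):
    k=l[(abs(l[:,0]+.0945)<.014)&(l[:,1]>y0)&(l[:,1]<y1)&(l[:,2]>.104)&(l[:,2]<.13)]
    if len(k)>5: print(n,k.min(0).round(4),k.max(0).round(4),len(k))
t=np.array(s["tool_pos"]); print("tool in case",((t[:2]-C)@CR).round(4))
E
python3 pinfit.py w10
```

```text
[ 0.43476667 -0.12958566  0.10122041] [-0.03506353  0.68292686  0.54530977]
x0.020 n173 y -0.0041..0.0034 mid -0.0004 ztop -0.0016
x0.026 n350 y -0.0041..0.0034 mid -0.0004 ztop -0.0017
x0.032 n379 y -0.0041..0.0037 mid -0.0002 ztop -0.0016
x0.038 n384 y -0.0040..0.0037 mid -0.0002 ztop -0.0017
x0.044 n399 y -0.0040..0.0036 mid -0.0002 ztop -0.0018
x0.050 n404 y -0.0039..0.0035 mid -0.0002 ztop -0.0018
x0.056 n418 y -0.0039..0.0035 mid -0.0002 ztop -0.0017
x0.062 n417 y -0.0042..0.0038 mid -0.0002 ztop -0.0016
x0.068 n172 y -0.0028..0.0025 mid -0.0002 ztop -0.0001
tip x 0.06899441693296943
ck [-0.1041 -0.0504  0.104 ] [-0.0805 -0.0379  0.1102] 3882
tool in case [-0.094  -0.1418]
```

View pics/w10.png

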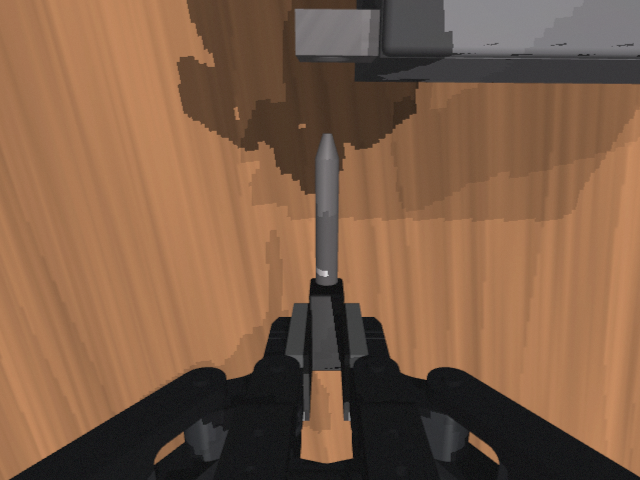

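The wrist view shows the pin level and aligned, with its tip at (328,135), pointing at the case knuckle (337,35).

>>> drive_tool --pt "0.3 0 0.02 0 0 0 1" --pt "0.6 0 0.02 0 0 0 1" --pt "0.8 0 0.02 0 0 0 1" --pt "0.8 0 0.02 0 0 0 1" --pt "1.0 0 0.02 0 0 0 1" --pt "1.1 0 0.02 0 0 0 1" --pt "1.2 0 0.02 0 0 0 1" --pt "1.3 0 0.02 0 0 0 1" --pt "1.4 0 0.02 0 0 0 1" --pt "1.4 0 0.02 0 0 0 1" --pt "1.4 0 0.02 0 0 0 1"

```text
clock: 37.87
tool_pos: [0.4384, -0.0946, 0.0994]
tcp_rot: [2.35, 2.084, 0.001]
contact_force: [1.3, 1.2, 1.3]
finger_gap: 0.0102
```

```bash
python3 pinfit.py w11
```

```text
[ 0.43835312 -0.09476028  0.09936912] [1.86092242 0.85013043 1.31292657]
x0.020 n173 y -0.0042..0.0034 mid -0.0004 ztop -0.0016
x0.026 n361 y -0.0041..0.0037 mid -0.0002 ztop -0.0015
x0.032 n379 y -0.0041..0.0037 mid -0.0002 ztop -0.0015
x0.038 n383 y -0.0041..0.0036 mid -0.0002 ztop -0.0018
x0.044 n403 y -0.0040..0.0035 mid -0.0002 ztop -0.0018
x0.050 n417 y -0.0040..0.0039 mid -0.0001 ztop -0.0017
x0.056 n650 y -0.0087..0.0118 mid 0.0016 ztop -0.0089
x0.062 n1220 y -0.0087..0.0120 mid 0.0017 ztop -0.0089
x0.068 n995 y -0.0085..0.0120 mid 0.0017 ztop -0.0088
tip x 0.06942626545427526
ck [-0.1039 -0.0502  0.104 ] [-0.0805 -0.0381  0.1096] 3089
lk [-0.1041 -0.0183  0.104 ] [-0.0805 -0.0059  0.1227] 5210
tool in case [-0.0948 -0.1068]
```

>>> drive_tool --pt "0 0.05 -0.045 0 0 0 1" --pt "0.1 0.05 -0.045 0 0 0 1" --pt "0.3 0.05 -0.045 0 0 0 1" --pt "0.5 0.05 -0.045 0 0 0 1" --pt "0.65 0.05 -0.045 0 0 0 1" --pt "0.8 0.05 -0.045 0 0 0 1" --pt "0.95 0.05 -0.045 0 0 0 1" --pt "1.1 0.05 -0.045 0 0 0 1" --pt "1.2 0.05 -0.045 0 0 0 1" --pt "1.2 0.05 -0.045 0 0 0 1"

```text
clock: 38.75
tool_pos: [0.443, -0.0646, 0.1004]
tcp_rot: [-2.35, -2.085, -0.0]
contact_force: [-0.8, 0.4, -0.0]
finger_gap: 0.0101
```

```bash
python3 pinfit.py w12
```

```text
[ 0.44302909 -0.06496743  0.10042661] [-0.71836723  0.0337545   0.31658852]
x0.020 n171 y -0.0042..0.0034 mid -0.0004 ztop -0.0015
x0.026 n513 y -0.0096..0.0120 mid 0.0012 ztop -0.0081
x0.032 n1128 y -0.0098..0.0120 mid 0.0011 ztop -0.0082
x0.038 n1565 y -0.0099..0.0119 mid 0.0010 ztop -0.0080
x0.044 n395 y -0.0041..0.0035 mid -0.0003 ztop -0.0016
x0.050 n411 y -0.0040..0.0035 mid -0.0003 ztop -0.0016
x0.056 n156 y -0.0040..0.0034 mid -0.0003 ztop -0.0015
x0.068 n222 y -0.0094..0.0103 mid 0.0005 ztop -0.0085
tip x 0.07061358686483857
ck [-0.1041 -0.0506  0.104 ] [-0.0805 -0.0377  0.1096] 2658
lk [-0.104  -0.0183  0.1043] [-0.0805 -0.006   0.1229] 3907
tool in case [-0.094  -0.0766]
```

>>> drive_tool --pt "0.1 0 0 0 0 0 1" --pt "0.2 0 0 0 0 0 1" --pt "0.28 0 0 0 0 0 1" --pt "0.34 0 0 0 0 0 1" --pt "0.38 0 0 0 0 0 1" --pt "0.42 0 0 0 0 0 1" --pt "0.44 0 0 0 0 0 1" --pt "0.44 0 0 0 0 0 1"

```text
clock: 39.47
tool_pos: [0.4442, -0.0556, 0.1005]
tcp_rot: [2.351, 2.082, -0.001]
contact_force: [-1.0, -10.1, -0.9]
finger_gap: 0.0101
```

>>> drive_tool --pt "0.42 0 0 0 0 0 0.6" --pt "0.42 0 0 0 0 0 0.6" --pt "0.42 0 0 0 0 0 0.6" --pt "0.42 0 0 0 0 0 0.6" --pt "0.42 0 -0.5 0 0 0 0.6" --pt "0.42 0 -1.5 0 0 0 0.6" --pt "0.42 0 -3 0 0 0 0.6" --pt "0.42 0 -4.5 0 0 0 0.6" --pt "-0.5 0 -5.6 0 0 0 0.6" --pt "-1.5 0 -5.6 0 0 0 0.6" --pt "-1.5 0 -5.6 0 0 0 0.6" --pt "-1.5 0 -5.6 0 0 0 0.6"

```text
clock: 40.47
tool_pos: [0.4397, -0.0922, 0.2407]
tcp_rot: [2.352, 2.082, 0.001]
contact_force: [-0.2, 0.9, 0.3]
finger_gap: 0.0344
```

```bash
python3 - <<'E'
from h import *
f=ctrl.grab_frame("wrist"); save(f,"w13",(160,60,480,300),2); P=cloud(f); s=ctrl.sense(); print(s["tool_pos"],s["contact_force"])
d=(P[:,:2]-C)@CR; l=np.c_[d,P[:,2]]
q=l[(abs(l[:,0]+.0942)<.009)&(l[:,1]<-.051)&(l[:,1]>-.11)&(l[:,2]>.085)&(l[:,2]<.13)]; print("grip",rect(q),q.min(0),q.max(0),len(q))
q=l[(abs(l[:,0]+.0942)<.005)&(l[:,1]>-.036)&(l[:,1]<-.021)&(l[:,2]>.085)]; print("shaft mid",q.mean(0),q[:,0].min(),q[:,0].max(),len(q)) if len(q) else 0
q=l[(abs(l[:,0]+.0942)<.005)&(l[:,1]>-.004)&(l[:,1]<.02)&(l[:,2]>.08)&(l[:,2]<.11)]; print("tip",q.max(0),len(q)) if len(q) else 0
q=l[(abs(l[:,0])<.06)&(abs(l[:,1])<.045)&(l[:,2]>.1)&(l[:,2]<.15)]; A=np.c_[q[:,:2],np.ones(len(q))]; print("lid",np.linalg.lstsq(A,q[:,2],rcond=None)[0])
f=ctrl.grab_frame("top"); 
for n in ("bottle","dish","lamp"):
    t=ctrl.trace(f,n)
    if t: print(n,t[0]["confidence"],t[0]["rect"])
E
```

```text
[ 0.43966124 -0.09140509  0.2403163 ] [0.138189   0.06575857 0.00337353]
grip (array([-0.09283686, -0.06567957]), 29.017553329467773, 13.742842674255371, 89.97663879394531) [-0.09971318 -0.08019036  0.0957811 ] [-0.08597028 -0.05116798  0.11072853] 998
shaft mid [-0.0935883  -0.02815682  0.09916834] -0.09713087164970441 -0.08954248184033167 307
tip [-0.09101605  0.00166384  0.10006479] 73
lid [0.00092277 0.01028879 0.12138549]
bottle 0.57 [107.5, 168.1, 157.5, 208.1]
dish 0.77 [182.5, 103.0, 265.3, 185.8]
lamp 0.91 [417.2, 120.3, 456.0, 160.6]
```

View pics/w13.png

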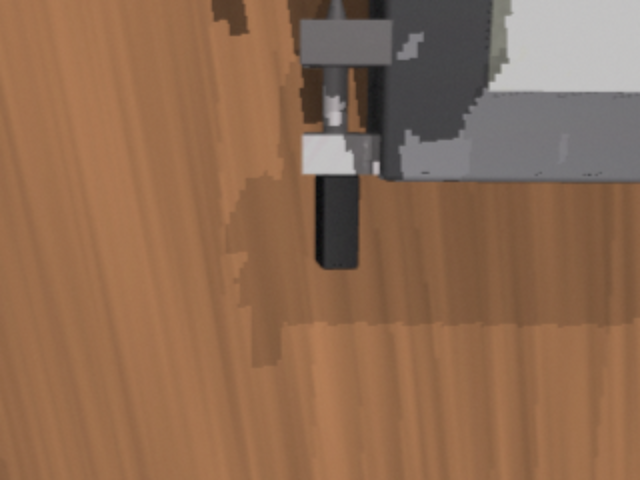

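The grip (337,222) rests against the case knuckle (340,153). The tip protrudes beyond the lid knuckle (345,43), and the lid is flat. I'm handing the job in.

```bash
python3 -c "
from rig import ctrl
print(ctrl.hand_in())"
```

```text
the job is handed in; nothing more can be done
None
```

The courier case is packed and I handed the job in at about 40 s. No verdict was reported. I pushed the four swabs into their own vials, laid the plate on the ledges, shut the lid and pushed the pin home, in that order.

- **Swabs:** all four cap tops measured about 85.3 mm above the table (86 mm expected), each within about 1.3 mm of its vial axis. The plate and lid hid them after that.
- **Plate:** its top measured 93.5 mm (94 mm expected), centred within about 1 mm and level to about 0.002 rad. I last saw it just before shutting the lid.
- **Lid:** flat at 121 mm, with a slope of 0.001 to 0.006 rad.
- **Pin:** it stopped against the case knuckle with about 10 N. The last view shows the grip about 1 mm or less from the knuckle face, and the tip about 2 mm past the case centreline (y = 0), clear of the lid knuckle.
- **Bystanders and arm:** the lamp and dish were found within a few pixels of where they started. The bottle is at the same place in the image, but the network found it with only 0.57 confidence. The arm is clear of everything.

No check failed. Partway through inserting the pin I had to correct its line by about 1 mm, and it then went in freely.

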